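# Latch the ash box's cover with the T-key

## Task

One of the two slotted studs on the ash box's cover still stands proud: take the T-key from its sloped rest, stand it upright in that stud's slot and let go of it. Then take the key again by its wooden cross-bar, press the stud down and turn it a quarter turn clockwise (seen from above) until it rises into its catch and stays down. Leave the key standing upright in the slot, the hand off it, and do not disturb the mug.

Things in the scene. Friction and masses are not known exactly. Their poses are not given: they have to be found in the camera images.
- key_mid (a point): Middle of the T-key's shank, on its long axis, 57 mm from either end. z runs from the blade to the cross-bar, y along the cross-bar and the blade's width, x across both. At the start the key leans at 45 degrees in its rest: blade down and towards the robot, cross-bar level, up and away. The shank hangs free here (over 25 mm of room all round) and the key lifts straight up and out.
- key: The T-key (0.24 kg); origin at the blade's end, axes as key_mid. From the origin up: steel blade 14 mm long, 40 wide, 6 thick (first 6 mm: 34 x 3.5); collar 8 mm thick, 40 across; square steel shank 14 x 14, 76 long; dark wooden cross-bar 76 mm long (y), 16 thick (x), 16 high, its centre 106 mm up. Half a turn about z looks the same. Blade in slot and collar on the head, it stands by itself.
- key_rest: Fixed wooden rest, 150 x 90 mm, about 105 mm high: base board, sloped foot with two cheeks that holds the key's blade and collar, and two posts under the ends of its cross-bar. Origin on the table, 34 mm below the middle of the blade's end; x points from the blade towards the cross-bar.
- ash_box: Fixed dark steel ash box, 220 mm long (x), 170 wide (y), 75 high, flat grey cover. Origin on the table on the raised stud's axis; the box reaches from 75 mm before it (-x, towards the robot) to 145 mm beyond. The other stud, 92 mm beyond, is fixed and already latched: its head stands only 8 mm above the cover, its slot along the box's x.
- stud_top (a point): Middle of the top face of the raised stud's round steel head, 56 mm across; moves with the stud. z up, y along the slot, which is 44 mm long, 9 wide, 14 deep. At the start the face is 16 mm above the cover (91 mm above the table) and the slot runs across the box (along its y). A fixed ring 4 mm high with a 62 mm opening surrounds the head.
- stud_press (a joint): How far the stud is pressed down, in m: 0 raised (start), stop at 0.015. A spring pushes up with 5 N at 0 plus 350 N/m, so the key's weight hardly moves it. It turns only while pressed 0.011 or more (9 to 10 N). In its catch it is held at about 0.008.
- stud_turn (a joint): Turn of the stud, in rad, growing clockwise seen from above: 0 at the start, 1.57 in its catch, firm stop at 1.60. Turned to the stop and let up, it rises 3 mm into the catch and no longer turns; let up in between, it stays down at 0.011 and can be turned on. The blade has 0.08 rad of play in the slot.
- mug: Blue stoneware mug, 82 mm across and 90 mm high, loose on the table; origin under its middle, handle along its +y.
Not all that is in view belongs to the job. Leave any green or red look-alike of the key alone.

How it is judged:
By the outcome, as a careful person would: the job done as asked, in the order asked, and still so for the second after the job is handed in, with the robot touching nothing.
It also fails if it takes over 58 s, if anything falls off the work surface, if the arm or the gripper's body presses on something with over 40 N, if the wrist force passes 120 N, or if a joint passes its speed limit or range.

## Robot

A 6-joint arm with a two-finger parallel gripper is mounted at the origin on the work surface. World frame = base frame: x ahead of the robot, y to its left, z up, the work surface at z = 0. Lengths are in m, angles in rad, forces in N, time in s.
With the tool pointing down it reaches from about 0.375 to 0.9 m from the base axis. Payload 3.1 kg.
Tool frame: the origin (TCP) lies midway between the tips of the shut fingers; the grasp point (between the pads) lies 19 mm behind it (manip.grasp_offset is the distance from the TCP to the grasp point, in m); z points along the fingers, y is the line along which they close (so a half turn about z gives the same grasp; the last joint's range is limited). The gripper opens to 85 mm and grips with 20 to 120 N. Pads are 22 mm wide; open, the fingers measure 114 mm over their backs; the gripper's body (76 mm by 85 mm) begins 54 mm behind the grasp point. The pads swing forward as they close: fully open they stand 13 mm farther back than shut.
Start: joints at [-1.425, 0.527, 1.433, -0, 1.181, -0.178], TCP at [0.199, -0.592, 0.231] pointing down, gripper open.
Joint ranges: [-3.08, 3.08], [-0.75, 2.2], [0.22, 2.44], [-1.43, 4.57], [0, 2.65], [-2.85, 2.85]. Speed limits (rad/s): [2.79, 2.79, 3.14, 3.14, 3.14, 3.14].

## Interface

Orientations are given as a unit quaternion [x, y, z, w].
In Python, from station import sensors, cams, order, manip gives the robot as it stands.
- The arm moves only by the tool move_arm, never from a script. Its argument "targets" is a list of rows, each an object of numbers: "dx", "dy", "dz": the shift along the world's x, y, z normalised to -1 to 1, where 1 is 25 mm; "rx", "ry", "rz": the turn, a rotation vector about the world's x, y, z normalised to -1 to 1, where 1 is 30 degrees. A call has exactly 10 rows; each row shifts and turns the commanded pose from where the row before left it; what a row does not reach is not made up. A row lasts 1/8 s, in which the tool goes at most 62.5 mm and 10.7 degrees, less where a joint would pass 70% of its speed; a pose out of reach is approached as far as the arm can. A call with a number of a shift or a turn outside -1 to 1 is refused whole. A call with a gripper value outside its range is refused whole. "claw" is the opening in per cent of the stroke, from 0 (shut) to 100 (fully open), set as the call begins (left out, the last holds). The fingers move at their own pace and stop on an object; "newtons" is the grip in N (left out, the last holds). Time passes only in rows, so rows that do not move let the fingers close, or fill a call up. It gives the time, the measured TCP pose, the force, the opening and the grip force at its end, in the units of the state.
- sensors.sense(): the state, without advancing time (a new reading comes with each control period).
- cams.snapshot(name): name is "side" or "top"; returns the picture (384x512x3 uint8, red, green, blue); there is no depth.
- cams.camera_model(name): a dict with "fx", "fy", "cx", "cy" (pixels), "extrinsics" (4x4, takes a point from world to camera coordinates). Camera axes: x right, y down, z forward; pixel columns grow to the right and rows downward; lengths in m; the calibration is good to about 2 mm. A picture is of the moment at which its call begins. camera_model takes no time and is no camera call.
- order.sign_off(): hands the job in; it is judged then, once.
The state is a dict: "t": time; "q": joint angles; "qd": joint speeds; "tau": joint torques, N m; "tcp_pos": TCP position; "tool_rot": TCP orientation; "force": force on the tool from outside, world axes, zero at the start; "ft_torque": the same for the moment, N m; "finger_gap": opening from 0.0 (shut) to 1.0 (fully open); "gripper_force": force on a finger pad.
Only numpy, scipy, OpenCV 4.12 (cv2) and the standard library are available. Lean on these libraries where they do the work, as an engineer would, in place of code of your own. Each camera call takes 0.05 s, during which the arm holds its last target. There are 200 camera calls.

## Working session

There is one attempt and no reset: what is moved stays moved. The work goes in short steps, Python scripts to look and compute and a tool call to move; the robot and the scene stay as the last step left them, time stands still between calls to the robot, and variables do not carry over. Pictures are saved under pics/ and viewed, at most 10 in all, crops included, and the job is handed in when it is done.

Besides the shell and the picture viewer there is one more tool, called after ">>>" by a JSON object that holds its "op" and its "data", one argument or row to a line. move_arm: Moves the arm, as the interface text tells. Scaled input: -1 to 1 covers 25 mm each way for a shift and 30 degrees each way for a turn. Its arguments: {"type":"object","properties":{"targets":{"type":"array"},"claw":{"type":"number"},"newtons":{"type":"number"}},"required":["targets"]}

```bash
mkdir -p pics; ls
python3 - <<'E'
from station import sensors,cams,manip
import cv2,numpy as np
for n in("side","top"):
    im=cams.snapshot(n); cv2.imwrite(f"pics/{n}0.png",im[...,::-1]); m=cams.camera_model(n)
    print(n,m["fx"],m["fy"],m["cx"],m["cy"],np.round(m["extrinsics"],4).tolist())
s=sensors.sense(); print(s["t"],s["tcp_pos"],s["tool_rot"],manip.grasp_offset)
E
```

```text
pics
side 355.80107621801676 355.80107621801676 260.3520363590304 195.01551445464892 [[-0.9829, -0.1839, -0.0127, 0.4557], [-0.0985, 0.5821, -0.8071, 0.0487], [0.1558, -0.7921, -0.5902, 0.8517], [0.0, 0.0, 0.0, 1.0]]
top 467.8520477717759 467.8520477717759 255.77790130511247 193.83067337616313 [[0.0254, -0.9996, 0.0104, 0.0688], [-0.989, -0.0266, -0.1455, 0.4144], [0.1457, -0.0066, -0.9893, 1.2967], [0.0, 0.0, 0.0, 1.0]]
0.1 [ 0.19878675 -0.59186124  0.23042604] [ 9.86927787e-01  1.61160039e-01  2.68222441e-05 -9.92414089e-04] 0.0187
```

View pics/side0.png

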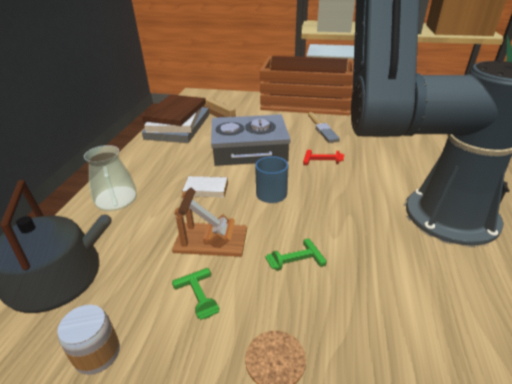

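View pics/top0.png

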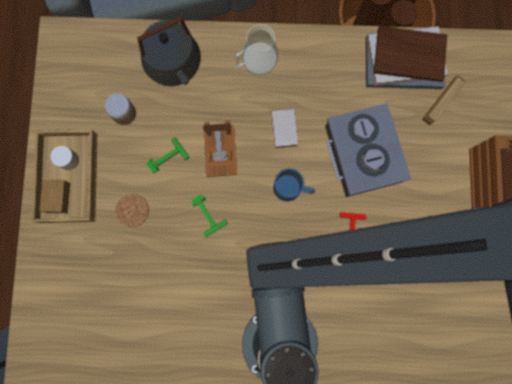

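The side view shows the rest with the key at (212,228), the box at (250,140) and the mug at (271,180). In the top view the rest is at (220,150), the raised stud at (374,159), the latched stud at (364,128) and the mug at (290,185). Next I'll look at enlarged crops.

Run:
```python
import cv2,numpy as np
a=cv2.imread("pics/top0.png"); s=cv2.imread("pics/side0.png")
A=cv2.resize(a[110:190,190:250],None,fx=7,fy=7,interpolation=2)[:560]
B=cv2.resize(a[100:200,320:415],None,fx=5.6,fy=5.6,interpolation=2)[:560]
B=B[:, :370+10]
cv2.imwrite("pics/cropA.png",np.hstack([A,B]))
C=cv2.resize(s[180:260,165:255],None,fx=7,fy=7,interpolation=2); cv2.imwrite("pics/cropC.png",C)
B2=cv2.resize(a[98:198,322:412],None,fx=6,fy=6,interpolation=2); cv2.imwrite("pics/cropB.png",B2)
```

```text
(no output)
```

View pics/cropC.png

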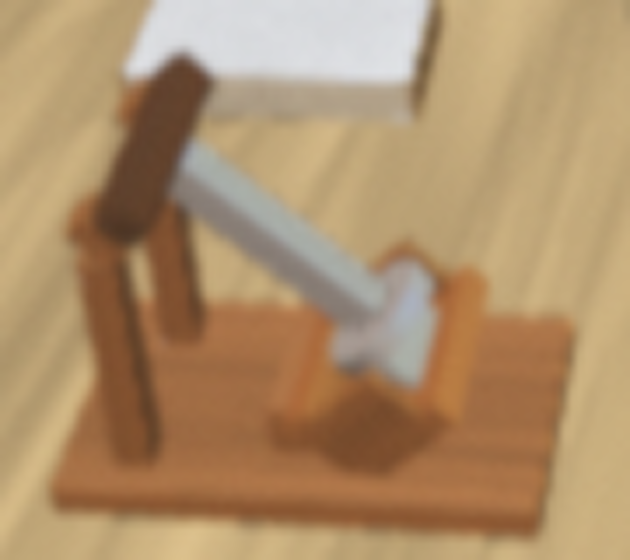

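View pics/cropA.png

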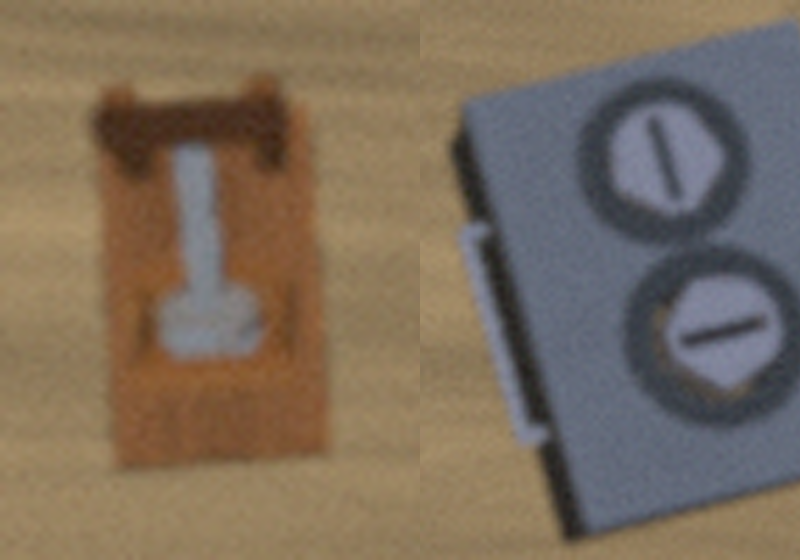

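View pics/cropB.png

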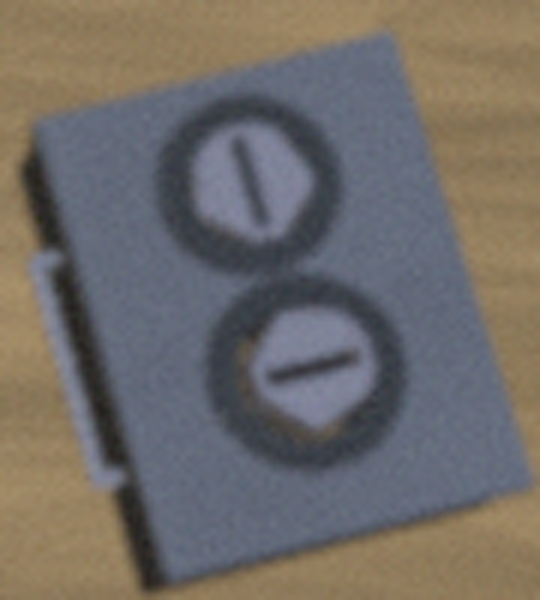

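The crops show the key's cross-bar on its two posts and the blade end towards the robot. The raised stud's slot in the top image runs from about (366,160.5) to (381,157), along the box's y. Now I'll measure with masks and rays.

```bash
cat > h.py <<'E'
import cv2,numpy as np
from station import cams,sensors
def ray(n,p):
    m=cams.camera_model(n);E=np.array(m["extrinsics"]);R=E[:3,:3]
    d=R.T@np.array([(p[0]-m["cx"])/m["fx"],(p[1]-m["cy"])/m["fy"],1]);return -R.T@E[:3,3],d/np.linalg.norm(d)
def onz(n,p,z):
    o,d=ray(n,p);return o+d*(z-o[2])/d[2]
def tri(pt,ps):
    o1,d1=ray("top",pt);o2,d2=ray("side",ps)
    t=np.linalg.lstsq(np.c_[d1,-d2],o2-o1,rcond=None)[0];a=o1+d1*t[0];b=o2+d2*t[1];return (a+b)/2,np.linalg.norm(a-b)
def blobs(im,mask,roi,minA=15):
    x0,y0,x1,y1=roi;m=np.zeros(mask.shape,np.uint8);m[y0:y1,x0:x1]=mask[y0:y1,x0:x1]*255
    out=[]
    for c in cv2.findContours(m,0,cv2.CHAIN_APPROX_NONE)[0]:
        if cv2.contourArea(c)>=minA: out.append(cv2.minAreaRect(c)+(cv2.contourArea(c),))
    return sorted(out,key=lambda r:-r[3])
E
python3 - <<'E'
from h import *
np.set_printoptions(precision=4,suppress=True)
t=cv2.imread("pics/top0.png").astype(int);s=cv2.imread("pics/side0.png").astype(int)
P=lambda im: (im[...,0],im[...,1],im[...,2])
b,g,r=P(t)
print("bar",blobs(t,(t.sum(2)<260)&(r>b),(195,115,245,145))[:2])
print("keysteel",blobs(t,(b>r-5)&(t.sum(2)>300),(195,120,245,170))[:2])
print("rest",blobs(t,(r-b>55)&(r-g>38),(195,115,245,185))[:2])
print("slots",blobs(t,(t.sum(2)<300),(366,150,384,167),5)[:2],blobs(t,(t.sum(2)<300),(358,119,370,138),5)[:2])
b2,g2,r2=P(s)
print("sbar",blobs(s,(s.sum(2)<230)&(r2>b2),(177,183,200,217))[:2])
cov=blobs(t,(b>r)&(t.sum(2)>230),(325,98,415,200))[:1];print("cov",cov)
print("mug",blobs(t,(b-r>40),(270,160,320,205))[:1])
f=lambda X,Y:(322+(X+.5)/6-.5,98+(Y+.5)/6-.5)
for p in[(38,122),(390,36),(531,487),(172,582)]: print("corner",onz("top",f(*p),.075))
a,c=onz("top",f(268,378),.091),onz("top",f(358,355),.091);print("slot",a,c,(a+c)/2,np.degrees(np.arctan2(*(a-c)[1::-1])))
a,c=onz("top",f(238,140),.083),onz("top",f(265,223),.083);print("slot2",(a+c)/2,np.degrees(np.arctan2(*(a-c)[1::-1])))
k=lambda X,Y:(190+(X+.5)/7-.5,110+(Y+.5)/7-.5)
for n,p,z in[("barL",(97,122),.109),("barR",(288,110),.109),("shanktop",(194,150),.104),("shankbot",(206,288),.07),("bladeL",(168,355),.04),("bladeR",(243,355),.04)]: print(n,onz("top",k(*p),z))
for p in[(118,465),(327,455),(306,100)]: print("rest",onz("top",k(*p),.012))
kc=lambda X,Y:(165+(X+.5)/7-.5,180+(Y+.5)/7-.5)
print("tri bar",tri(k(192,118),kc(155,145)))
E
```

```text
bar [((217.87705993652344, 133.14755249023438), (22.543399810791016, 28.880901336669922), 84.80557250976562, 311.0)]
keysteel [((218.881103515625, 145.0915985107422), (8.839618682861328, 28.094614028930664), 2.2025983333587646, 106.5)]
rest [((220.0155487060547, 150.74095153808594), (47.836029052734375, 29.808992385864258), 86.3086166381836, 758.5)]
slots [((373.60589599609375, 158.97647094726562), (2.386235237121582, 15.293599128723145), 77.47119140625, 21.5)] [((363.20001220703125, 127.60000610351562), (13.914021492004395, 1.8973666429519653), 71.56504821777344, 15.5)]
sbar [((186.4585723876953, 201.8994140625), (8.307692527770996, 27.307695388793945), 22.61986541748047, 158.5)]
cov [((365.27117919921875, 149.3583984375), (81.31999969482422, 69.91999816894531), 73.73979187011719, 4911.0)]
mug [((291.42071533203125, 188.71340942382812), (35.9533576965332, 21.878211975097656), 32.905242919921875, 458.5)]
corner [ 0.6269 -0.1172  0.075 ]
corner [ 0.6736 -0.2832  0.075 ]
corner [ 0.4594 -0.3449  0.075 ]
corner [ 0.4107 -0.1792  0.075 ]
slot [ 0.5037 -0.2201  0.091 ] [ 0.5156 -0.2615  0.091 ] [ 0.5096 -0.2408  0.091 ] 106.04760675980117
slot2 [ 0.5986 -0.2153  0.083 ] 17.23587953402447
barL [0.5806 0.2271 0.109 ]
barR [0.5875 0.1532 0.109 ]
shanktop [0.5719 0.1895 0.104 ]
shankbot [0.5251 0.1854 0.07  ]
bladeL [0.5041 0.202  0.04  ]
bladeR [0.5049 0.1716 0.04  ]
rest [0.4633 0.2233 0.012 ]
rest [0.4699 0.1373 0.012 ]
rest [0.6211 0.1508 0.012 ]
tri bar (array([0.5807, 0.1897, 0.1132]), np.float64(0.0025509843174359617))
```

Stud axis at about (0.5095, -0.2408) with box yaw 16°. The key's middle is at about (0.5475, 0.187, 0.074) with yaw 5°. I'm now moving above the key, with the tool turned to yaw 5° and tilted 15° forward.

>>> {"op": "move_arm", "data": {
  "targets": [
    {"dx": 0.35,"dy": 0.78,"rz": -0.09},
    {"dx": 0.35,"dy": 0.78,"rz": -0.09},
    {"dx": 0.35,"dy": 0.78,"rz": -0.09},
    {"dx": 0.35,"dy": 0.78,"rz": -0.09},
    {"dx": 0.35,"dy": 0.78,"rz": -0.09},
    {"dx": 0.35,"dy": 0.78},
    {"dx": 0.35,"dy": 0.78},
    {"dx": 0.35,"dy": 0.78},
    {"dx": 0.35,"dy": 0.78},
    {"dx": 0.35,"dy": 0.78}
  ],
  "claw": 45,
  "newtons": 60
}}

```text
schema error: expected keys dx, dy, dz, rx, ry, rz
```

>>> {"op": "move_arm", "data": {
  "targets": [
    {"dx": 0.35,"dy": 0.78},
    {"dx": 0.35,"dy": 0.78},
    {"dx": 0.35,"dy": 0.78},
    {"dx": 0.35,"dy": 0.78},
    {"dx": 0.35,"dy": 0.78},
    {"dx": 0.35,"dy": 0.78},
    {"dx": 0.35,"dy": 0.78},
    {"dx": 0.35,"dy": 0.78},
    {"dx": 0.35,"dy": 0.78},
    {"dx": 0.35,"dy": 0.78}
  ]
}}

```text
schema error: expected keys dx, dy, dz, rx, ry, rz
```

>>> {"op": "move_arm", "data": {
  "targets": [
    {"dx": 0.35,"dy": 0.78},
    {"dx": 0.35,"dy": 0.78},
    {"dx": 0.35,"dy": 0.78},
    {"dx": 0.35,"dy": 0.78},
    {"dx": 0.35,"dy": 0.78},
    {"dx": 0.35,"dy": 0.78},
    {"dx": 0.35,"dy": 0.78},
    {"dx": 0.35,"dy": 0.78},
    {"dx": 0.35,"dy": 0.78},
    {"dx": 0.35,"dy": 0.78}
  ]
}}

```text
schema error: expected keys dx, dy, dz, rx, ry, rz
```

>>> {"op": "move_arm", "data": {
  "targets": [
    {"dx": 0.36,"dy": 0.78,"ry": -0.1,"rx": 0.009},
    {"dx": 0.36,"dy": 0.78,"ry": -0.1,"rx": 0.009},
    {"dx": 0.36,"dy": 0.78,"ry": -0.1,"rx": 0.009},
    {"dx": 0.36,"dy": 0.78,"ry": -0.1,"rx": 0.009},
    {"dx": 0.36,"dy": 0.78,"ry": -0.1,"rx": 0.009},
    {"dx": 0.36,"dy": 0.78},
    {"dx": 0.36,"dy": 0.78},
    {"dx": 0.36,"dy": 0.78},
    {"dx": 0.36,"dy": 0.78},
    {"dx": 0.36,"dy": 0.75}
  ]
}}

```text
schema error: expected keys dx, dy, dz, rx, ry, rz
```

All six keys are required in every row.

>>> {"op": "move_arm", "data": {
  "targets": [
    {"dx": 0.35,"dy": 0.78,"dz": 0,"rx": 0,"ry": 0,"rz": -0.09},
    {"dx": 0.35,"dy": 0.78,"dz": 0,"rx": 0,"ry": 0,"rz": -0.09},
    {"dx": 0.35,"dy": 0.78,"dz": 0,"rx": 0,"ry": 0,"rz": -0.09},
    {"dx": 0.35,"dy": 0.78,"dz": 0,"rx": 0,"ry": 0,"rz": -0.09},
    {"dx": 0.35,"dy": 0.78,"dz": 0,"rx": 0,"ry": 0,"rz": -0.09},
    {"dx": 0.35,"dy": 0.78,"dz": 0,"rx": 0,"ry": 0,"rz": 0},
    {"dx": 0.35,"dy": 0.78,"dz": 0,"rx": 0,"ry": 0,"rz": 0},
    {"dx": 0.35,"dy": 0.78,"dz": 0,"rx": 0,"ry": 0,"rz": 0},
    {"dx": 0.35,"dy": 0.78,"dz": 0,"rx": 0,"ry": 0,"rz": 0},
    {"dx": 0.35,"dy": 0.78,"dz": 0,"rx": 0,"ry": 0,"rz": 0}
  ],
  "claw": 45,
  "newtons": 60
}}

```text
t: 1.35
tcp_pos: [0.287, -0.3962, 0.2314]
tool_rot: [0.999, 0.044, 0.0, 0.0]
force: [0.1, -0.2, 0.8]
finger_gap: 0.449
gripper_force: 0.0
```

>>> {"op": "move_arm", "data": {
  "targets": [
    {"dx": 0.35,"dy": 0.78,"dz": 0,"rx": 0,"ry": 0,"rz": 0},
    {"dx": 0.35,"dy": 0.78,"dz": 0,"rx": 0,"ry": 0,"rz": 0},
    {"dx": 0.35,"dy": 0.78,"dz": 0,"rx": 0,"ry": 0,"rz": 0},
    {"dx": 0.35,"dy": 0.78,"dz": 0,"rx": 0,"ry": 0,"rz": 0},
    {"dx": 0.35,"dy": 0.78,"dz": 0,"rx": 0,"ry": 0,"rz": 0},
    {"dx": 0.35,"dy": 0.78,"dz": 0,"rx": 0,"ry": 0,"rz": 0},
    {"dx": 0.35,"dy": 0.78,"dz": 0,"rx": 0,"ry": 0,"rz": 0},
    {"dx": 0.35,"dy": 0.78,"dz": 0,"rx": 0,"ry": 0,"rz": 0},
    {"dx": 0.35,"dy": 0.78,"dz": 0,"rx": 0,"ry": 0,"rz": 0},
    {"dx": 0.35,"dy": 0.78,"dz": 0,"rx": 0,"ry": 0,"rz": 0}
  ]
}}

```text
t: 2.6
tcp_pos: [0.3742, -0.2012, 0.2314]
tool_rot: [0.999, 0.044, 0.0, 0.0]
force: [-0.5, 0.4, 0.1]
finger_gap: 0.449
gripper_force: 0.0
```

>>> {"op": "move_arm", "data": {
  "targets": [
    {"dx": 0.35,"dy": 0.78,"dz": 0,"rx": 0,"ry": 0,"rz": 0},
    {"dx": 0.35,"dy": 0.78,"dz": 0,"rx": 0,"ry": 0,"rz": 0},
    {"dx": 0.35,"dy": 0.78,"dz": 0,"rx": 0,"ry": 0,"rz": 0},
    {"dx": 0.35,"dy": 0.78,"dz": 0,"rx": 0,"ry": 0,"rz": 0},
    {"dx": 0.35,"dy": 0.78,"dz": 0,"rx": 0,"ry": 0,"rz": 0},
    {"dx": 0.35,"dy": 0.78,"dz": 0,"rx": 0,"ry": 0,"rz": 0},
    {"dx": 0.35,"dy": 0.78,"dz": 0,"rx": 0,"ry": 0,"rz": 0},
    {"dx": 0.35,"dy": 0.78,"dz": 0,"rx": 0,"ry": 0,"rz": 0},
    {"dx": 0.35,"dy": 0.78,"dz": 0,"rx": 0,"ry": 0,"rz": 0},
    {"dx": 0.35,"dy": 0.78,"dz": 0,"rx": 0,"ry": 0,"rz": 0}
  ]
}}

```text
t: 3.85
tcp_pos: [0.4614, -0.0061, 0.2314]
tool_rot: [0.999, 0.044, 0.0, 0.0]
force: [-0.5, 0.1, -0.9]
finger_gap: 0.453
gripper_force: 0.0
```

>>> {"op": "move_arm", "data": {
  "targets": [
    {"dx": 0.36,"dy": 0.78,"dz": 0,"rx": 0.009,"ry": -0.1,"rz": 0},
    {"dx": 0.36,"dy": 0.78,"dz": 0,"rx": 0.009,"ry": -0.1,"rz": 0},
    {"dx": 0.36,"dy": 0.78,"dz": 0,"rx": 0.009,"ry": -0.1,"rz": 0},
    {"dx": 0.36,"dy": 0.78,"dz": 0,"rx": 0.009,"ry": -0.1,"rz": 0},
    {"dx": 0.36,"dy": 0.78,"dz": 0,"rx": 0.009,"ry": -0.1,"rz": 0},
    {"dx": 0.36,"dy": 0.78,"dz": 0,"rx": 0,"ry": 0,"rz": 0},
    {"dx": 0.36,"dy": 0.78,"dz": 0,"rx": 0,"ry": 0,"rz": 0},
    {"dx": 0.36,"dy": 0.78,"dz": 0,"rx": 0,"ry": 0,"rz": 0},
    {"dx": 0.36,"dy": 0.78,"dz": 0,"rx": 0,"ry": 0,"rz": 0},
    {"dx": 0.36,"dy": 0.75,"dz": 0,"rx": 0,"ry": 0,"rz": 0}
  ]
}}

```text
t: 5.1
tcp_pos: [0.551, 0.1882, 0.2312]
tool_rot: [0.99, 0.044, 0.131, -0.006]
force: [0.2, 0.1, -0.5]
finger_gap: 0.448
gripper_force: 0.0
```

>>> {"op": "move_arm", "data": {
  "targets": [
    {"dx": 0.05,"dy": -0.03,"dz": -0.6,"rx": 0,"ry": 0,"rz": 0},
    {"dx": 0,"dy": 0,"dz": -0.6,"rx": 0,"ry": 0,"rz": 0},
    {"dx": 0,"dy": 0,"dz": -0.6,"rx": 0,"ry": 0,"rz": 0},
    {"dx": 0,"dy": 0,"dz": -0.6,"rx": 0,"ry": 0,"rz": 0},
    {"dx": 0,"dy": 0,"dz": -0.6,"rx": 0,"ry": 0,"rz": 0},
    {"dx": 0,"dy": 0,"dz": -0.6,"rx": 0,"ry": 0,"rz": 0},
    {"dx": 0,"dy": 0,"dz": -0.6,"rx": 0,"ry": 0,"rz": 0},
    {"dx": 0,"dy": 0,"dz": -0.6,"rx": 0,"ry": 0,"rz": 0},
    {"dx": 0,"dy": 0,"dz": -0.4,"rx": 0,"ry": 0,"rz": 0},
    {"dx": 0,"dy": 0,"dz": 0,"rx": 0,"ry": 0,"rz": 0}
  ]
}}

```text
t: 6.35
tcp_pos: [0.5521, 0.1859, 0.1003]
tool_rot: [0.991, 0.044, 0.13, -0.006]
force: [-0.5, -0.2, 1.1]
finger_gap: 0.449
gripper_force: 0.0
```

Run:
```python
from h import *
im=cams.snapshot("side")[...,::-1]
cv2.imwrite("pics/s1.png",cv2.resize(im[150:265,150:300],None,fx=5,fy=5,interpolation=2))
```

```text
(no output)
```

View pics/s1.png

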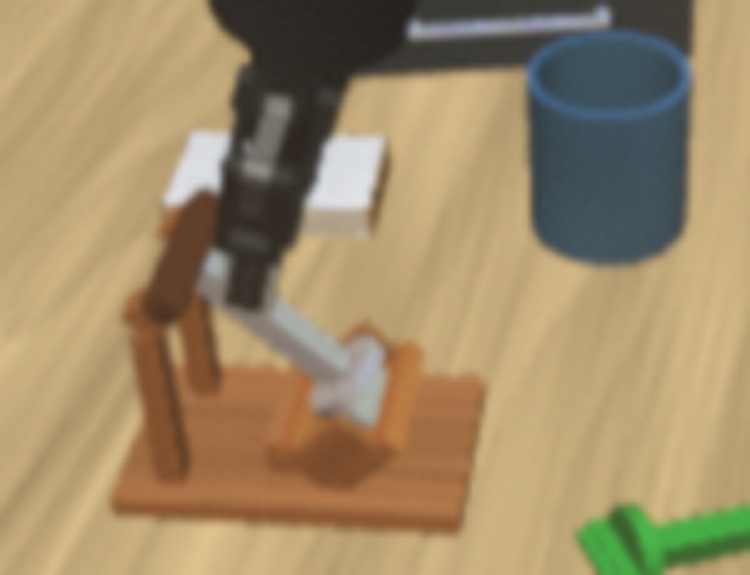

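The near finger at (245,290) in the crop is in front of the shank and clear of the bar and posts. Descending the last 44 mm and closing.

>>> {"op": "move_arm", "data": {
  "targets": [
    {"dx": 0,"dy": 0.04,"dz": -0.3,"rx": 0,"ry": 0,"rz": 0},
    {"dx": 0,"dy": 0,"dz": -0.3,"rx": 0,"ry": 0,"rz": 0},
    {"dx": 0,"dy": 0,"dz": -0.3,"rx": 0,"ry": 0,"rz": 0},
    {"dx": 0,"dy": 0,"dz": -0.3,"rx": 0,"ry": 0,"rz": 0},
    {"dx": 0,"dy": 0,"dz": -0.3,"rx": 0,"ry": 0,"rz": 0},
    {"dx": 0,"dy": 0,"dz": -0.25,"rx": 0,"ry": 0,"rz": 0},
    {"dx": 0,"dy": 0,"dz": 0,"rx": 0,"ry": 0,"rz": 0},
    {"dx": 0,"dy": 0,"dz": 0,"rx": 0,"ry": 0,"rz": 0},
    {"dx": 0,"dy": 0,"dz": 0,"rx": 0,"ry": 0,"rz": 0},
    {"dx": 0,"dy": 0,"dz": 0,"rx": 0,"ry": 0,"rz": 0}
  ]
}}

```text
t: 7.65
tcp_pos: [0.5528, 0.1871, 0.0579]
tool_rot: [0.99, 0.044, 0.131, -0.006]
force: [0.1, -0.9, 0.2]
finger_gap: 0.452
gripper_force: 0.0
```

>>> {"op": "move_arm", "data": {
  "targets": [
    {"dx": 0,"dy": 0,"dz": 0,"rx": 0,"ry": 0,"rz": 0},
    {"dx": 0,"dy": 0,"dz": 0,"rx": 0,"ry": 0,"rz": 0},
    {"dx": 0,"dy": 0,"dz": 0,"rx": 0,"ry": 0,"rz": 0},
    {"dx": 0,"dy": 0,"dz": 0,"rx": 0,"ry": 0,"rz": 0},
    {"dx": 0,"dy": 0,"dz": 0,"rx": 0,"ry": 0,"rz": 0},
    {"dx": 0,"dy": 0,"dz": 0,"rx": 0,"ry": 0,"rz": 0},
    {"dx": 0,"dy": 0,"dz": 0,"rx": 0,"ry": 0,"rz": 0},
    {"dx": 0,"dy": 0,"dz": 0,"rx": 0,"ry": 0,"rz": 0},
    {"dx": 0,"dy": 0,"dz": 0,"rx": 0,"ry": 0,"rz": 0},
    {"dx": 0,"dy": 0,"dz": 0,"rx": 0,"ry": 0,"rz": 0}
  ],
  "claw": 0,
  "newtons": 60
}}

```text
t: 8.9
tcp_pos: [0.5526, 0.1869, 0.0578]
tool_rot: [0.99, 0.044, 0.131, -0.006]
force: [-1.5, -2.6, 4.1]
finger_gap: 0.148
gripper_force: 59.2
```

>>> {"op": "move_arm", "data": {
  "targets": [
    {"dx": 0,"dy": 0,"dz": 0.3,"rx": 0,"ry": 0,"rz": 0},
    {"dx": 0,"dy": 0,"dz": 0.6,"rx": 0,"ry": 0,"rz": 0},
    {"dx": 0,"dy": 0,"dz": 0.7,"rx": 0,"ry": 0,"rz": 0},
    {"dx": 0,"dy": 0,"dz": 0.7,"rx": 0,"ry": 0,"rz": 0},
    {"dx": 0,"dy": 0,"dz": 0.7,"rx": 0,"ry": 0,"rz": 0},
    {"dx": 0,"dy": 0,"dz": 0.7,"rx": 0,"ry": 0,"rz": 0},
    {"dx": 0,"dy": 0,"dz": 0.7,"rx": 0,"ry": 0,"rz": 0},
    {"dx": 0,"dy": 0,"dz": 0.6,"rx": 0,"ry": 0,"rz": 0},
    {"dx": 0,"dy": 0,"dz": 0.4,"rx": 0,"ry": 0,"rz": 0},
    {"dx": 0,"dy": 0,"dz": 0.2,"rx": 0,"ry": 0,"rz": 0}
  ]
}}

```text
t: 10.15
tcp_pos: [0.5526, 0.1871, 0.1982]
tool_rot: [0.99, 0.044, 0.131, -0.006]
force: [0.5, 0.3, -2.3]
finger_gap: 0.153
gripper_force: 58.2
```

>>> {"op": "move_arm", "data": {
  "targets": [
    {"dx": 0,"dy": -0.3,"dz": 0,"rx": 0.013,"ry": -0.15,"rz": 0},
    {"dx": 0,"dy": -0.4,"dz": 0,"rx": 0.013,"ry": -0.15,"rz": 0},
    {"dx": 0,"dy": -0.5,"dz": 0,"rx": 0.013,"ry": -0.15,"rz": 0},
    {"dx": 0,"dy": -0.5,"dz": 0,"rx": 0.013,"ry": -0.15,"rz": 0},
    {"dx": 0,"dy": -0.5,"dz": 0,"rx": 0.013,"ry": -0.15,"rz": 0},
    {"dx": 0,"dy": -0.5,"dz": 0,"rx": 0.013,"ry": -0.15,"rz": 0},
    {"dx": 0,"dy": -0.5,"dz": 0,"rx": 0.013,"ry": -0.15,"rz": 0},
    {"dx": 0,"dy": -0.5,"dz": 0,"rx": 0.013,"ry": -0.15,"rz": 0},
    {"dx": 0,"dy": -0.4,"dz": 0,"rx": 0.013,"ry": -0.15,"rz": 0},
    {"dx": 0,"dy": -0.4,"dz": 0,"rx": 0.013,"ry": -0.15,"rz": 0}
  ]
}}

```text
t: 11.4
tcp_pos: [0.5429, 0.1586, 0.1925]
tool_rot: [0.944, 0.06, 0.318, -0.063]
force: [-0.5, -0.1, -2.1]
finger_gap: 0.152
gripper_force: 58.4
```

Run:
```python
from h import *
s=sensors.sense();print(s["q"],s["force"],s["ft_torque"])
im=cams.snapshot("side")[...,::-1]
cv2.imwrite("pics/s2.png",im[60:260,150:400]);t=cams.snapshot("top")[...,::-1];cv2.imwrite("pics/t2.png",t)
cv2.imwrite("pics/st2.png",np.hstack([cv2.resize(im[70:250,150:350],None,fx=2,fy=2),cv2.resize(t[90:270,200:400],None,fx=2,fy=2)]))
```

```text
[ 0.00222428  0.41219596  2.11736901  1.77143473  0.16019834 -0.27558527] [-0.53515523 -0.1307032  -2.10860641] [-0.13793063  0.5589151   0.03798764]
```

View pics/st2.png

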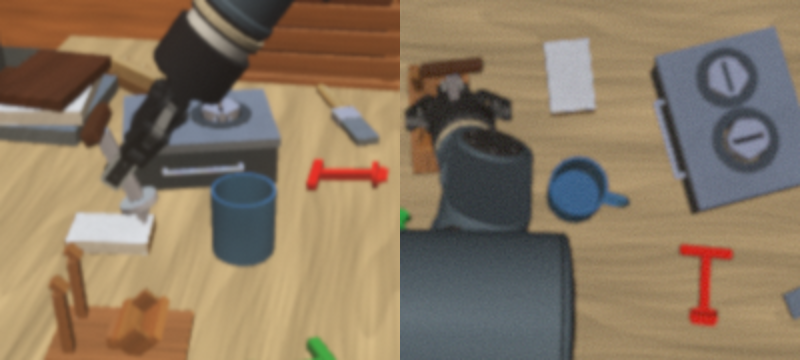

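The key is held and clear of the rest, but it is not fully upright because the wrist went through a near-singular pose. Next I'll work out the remaining turn.

```bash
cat >> h.py <<'E'
from scipy.spatial.transform import Rotation as Ro
def target(yaw,tilt): return Ro.from_euler('z',yaw,degrees=True)*Ro.from_euler('y',-tilt,degrees=True)*Ro.from_quat([1,0,0,0])
def rem(yaw,tilt,p):
    s=sensors.sense();v=(target(yaw,tilt)*Ro.from_quat(s["tool_rot"]).inv()).as_rotvec(degrees=True)/30
    print("rot units",v.round(3),"shift units",((np.array(p)-s["tcp_pos"])/.025).round(2),"q",np.round(s["q"],2),"tcp",np.round(s["tcp_pos"],4),"F",np.round(s["force"],1))
E
python3 -c "
from h import *
rem(5,60,(.5251,-.2363,.19));rem(16,60,(.5251,-.2363,.19))"
```

```text
rot units [-0.064 -0.765 -0.154] shift units [ -0.68 -15.78  -0.07] q [ 0.    0.41  2.12  1.76  0.16 -0.27] tcp [0.542  0.1582 0.1918] F [ 0.7  0.2 -3.1]
rot units [ 0.009 -0.768  0.208] shift units [ -0.68 -15.78  -0.07] q [ 0.    0.41  2.12  1.76  0.16 -0.27] tcp [0.542  0.1582 0.1918] F [ 0.7  0.2 -3.1]
```

>>> {"op": "move_arm", "data": {
  "targets": [
    {"dx": 0,"dy": -0.3,"dz": 0,"rx": 0,"ry": -0.05,"rz": 0.01},
    {"dx": 0,"dy": -0.5,"dz": 0,"rx": 0,"ry": -0.05,"rz": 0.01},
    {"dx": 0,"dy": -0.5,"dz": 0,"rx": 0,"ry": -0.05,"rz": 0.01},
    {"dx": 0,"dy": -0.5,"dz": 0,"rx": 0,"ry": -0.05,"rz": 0.01},
    {"dx": 0,"dy": -0.5,"dz": 0,"rx": 0,"ry": -0.05,"rz": 0.01},
    {"dx": 0,"dy": -0.5,"dz": 0,"rx": 0,"ry": -0.05,"rz": 0.01},
    {"dx": 0,"dy": -0.5,"dz": 0,"rx": 0,"ry": -0.05,"rz": 0.01},
    {"dx": 0,"dy": -0.5,"dz": 0,"rx": 0,"ry": -0.05,"rz": 0.01},
    {"dx": 0,"dy": -0.5,"dz": 0,"rx": 0,"ry": -0.05,"rz": 0.01},
    {"dx": 0,"dy": -0.5,"dz": 0,"rx": 0,"ry": -0.05,"rz": 0.01}
  ]
}}

```text
t: 12.75
tcp_pos: [0.543, 0.0389, 0.1923]
tool_rot: [0.893, 0.093, 0.436, -0.065]
force: [1.1, -0.3, -2.1]
finger_gap: 0.152
gripper_force: 58.5
```

```bash
python3 -c "
from h import *
rem(16,60,(.5251,-.2363,.19))"
```

```text
rot units [ 0.001 -0.266  0.1  ] shift units [ -0.71 -11.01  -0.09] q [-0.42  0.53  2.33  2.28  0.71 -1.26] tcp [0.543  0.0389 0.1923] F [ 1.1 -0.3 -2.1]
```

>>> {"op": "move_arm", "data": {
  "targets": [
    {"dx": 0,"dy": -0.6,"dz": 0,"rx": 0,"ry": 0,"rz": 0.01},
    {"dx": 0,"dy": -0.7,"dz": 0,"rx": 0,"ry": 0,"rz": 0.01},
    {"dx": 0,"dy": -0.7,"dz": 0,"rx": 0,"ry": -0.03,"rz": 0.01},
    {"dx": 0,"dy": -0.7,"dz": 0,"rx": 0,"ry": -0.03,"rz": 0.01},
    {"dx": 0,"dy": -0.7,"dz": 0,"rx": 0,"ry": -0.03,"rz": 0.01},
    {"dx": 0,"dy": -0.7,"dz": 0,"rx": 0,"ry": -0.03,"rz": 0.01},
    {"dx": 0,"dy": -0.7,"dz": 0,"rx": 0,"ry": -0.03,"rz": 0.01},
    {"dx": 0,"dy": -0.7,"dz": 0,"rx": 0,"ry": -0.03,"rz": 0.01},
    {"dx": 0,"dy": -0.7,"dz": 0,"rx": 0,"ry": -0.03,"rz": 0.01},
    {"dx": 0,"dy": -0.7,"dz": 0,"rx": 0,"ry": -0.03,"rz": 0.01}
  ]
}}

```text
t: 14.0
tcp_pos: [0.5426, -0.1341, 0.1918]
tool_rot: [0.861, 0.12, 0.488, -0.07]
force: [0.6, 0.8, -3.2]
finger_gap: 0.151
gripper_force: 58.5
```

>>> {"op": "move_arm", "data": {
  "targets": [
    {"dx": -0.1,"dy": -0.6,"dz": 0,"rx": 0,"ry": -0.026,"rz": 0},
    {"dx": -0.1,"dy": -0.6,"dz": 0,"rx": 0,"ry": 0,"rz": 0},
    {"dx": -0.1,"dy": -0.6,"dz": 0,"rx": 0,"ry": 0,"rz": 0},
    {"dx": -0.1,"dy": -0.6,"dz": 0,"rx": 0,"ry": 0,"rz": 0},
    {"dx": -0.1,"dy": -0.6,"dz": 0,"rx": 0,"ry": 0,"rz": 0},
    {"dx": -0.1,"dy": -0.6,"dz": 0,"rx": 0,"ry": 0,"rz": 0},
    {"dx": -0.1,"dy": -0.4,"dz": 0,"rx": 0,"ry": 0,"rz": 0},
    {"dx": 0,"dy": -0.1,"dz": 0,"rx": 0,"ry": 0,"rz": 0},
    {"dx": 0,"dy": 0,"dz": 0,"rx": 0,"ry": 0,"rz": 0},
    {"dx": 0,"dy": 0,"dz": 0,"rx": 0,"ry": 0,"rz": 0}
  ]
}}

```text
t: 15.25
tcp_pos: [0.5253, -0.2354, 0.1927]
tool_rot: [0.857, 0.12, 0.496, -0.068]
force: [0.4, 0.3, -2.5]
finger_gap: 0.151
gripper_force: 58.6
```

Run:
```python
from h import *
rem(16,60,(.5251,-.2363,.163))
im=cams.snapshot("side")[...,::-1];t=cams.snapshot("top")[...,::-1]
cv2.imwrite("pics/s3.png",im);cv2.imwrite("pics/t3.png",t)
cv2.imwrite("pics/st3.png",np.hstack([cv2.resize(im[60:180,180:310],None,fx=3,fy=3,interpolation=2),cv2.resize(t[80:200,310:440],None,fx=3,fy=3,interpolation=2)]))
```

```text
rot units [0.003 0.003 0.003] shift units [-0.01 -0.04 -1.19] q [-1.1   0.64  2.1   1.52  1.02 -1.11] tcp [ 0.5253 -0.2354  0.1927] F [ 0.4  0.3 -2.5]
```

View pics/st3.png

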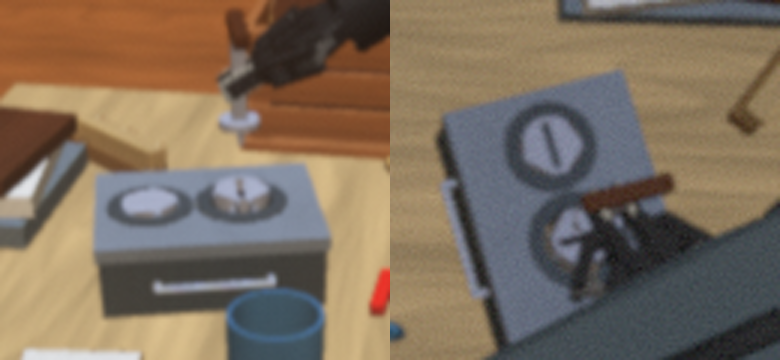

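The key looks upright, with its collar at side crop (239,121) and blade tip at (241,143). The bar is at top crop (583–672, 200–180). I'll compare these with the predicted projections.

Run:
```python
from h import *
np.set_printoptions(precision=4,suppress=True)
def proj(n,P):
    m=cams.camera_model(n);c=np.array(m["extrinsics"])@np.r_[P,1];return np.array([m["fx"]*c[0]/c[2]+m["cx"],m["fy"]*c[1]/c[2]+m["cy"]])
s=sensors.sense();z=Ro.from_quat(s["tool_rot"]).apply([0,0,1]);G=s["tcp_pos"]-.0187*z
print("G",G);O=G-[0,0,.057]
yv=np.array([-np.sin(np.radians(16)),np.cos(np.radians(16)),0])
C=lambda n,P:((proj(n,P)-([180,60] if n=="side" else [310,80])+.5)*3-.5)
for nm,P in[("tip",O),("collar",O+[0,0,.018]),("bar",O+[0,0,.106]),("bar+",O+[0,0,.106]+.038*yv),("bar-",O+[0,0,.106]-.038*yv),("stud",np.array([.5095,-.2408,.091]))]: print(nm,C("side",P),C("top",P)+[390,0])
t=cv2.imread("pics/t3.png").astype(int);b,g,r=t[...,0],t[...,1],t[...,2]
bb=blobs(t,(r-b>25)&(t.sum(2)<270),(370,135,425,155))[:2];print(bb)
w=onz("top",bb[0][0],O[2]+.112);print("bar measured",w)
# stud from side view
m=cv2.imread("pics/s3.png")
print("stud side slot",tri(((np.array([583-390-16,246])+.5)/3-.5+[310,80]),((np.array([240,190])+.5)/3-.5+[180,60])))
```

```text
G [ 0.5098 -0.24    0.2021]
tip [238.888  139.7424] [597.3501 223.1193]
collar [238.6174 121.8516] [602.993  218.3295]
bar [237.2097  28.7618] [633.1539 192.7283]
bar+ [241.1022  41.7761] [587.8008 204.229 ]
bar- [233.5543  16.5402] [678.3644 181.2638]
stud [240.1675 191.0332] [582.2628 237.1116]
[((389.3919982910156, 143.52456665039062), (6.515660762786865, 30.051820755004883), 77.19573211669922, 123.0)]
bar measured [ 0.5091 -0.235   0.2571]
stud side slot (array([ 0.5028, -0.2245,  0.0992]), np.float64(0.0074458084828024525))
```

Run:
```python
from h import *
np.set_printoptions(precision=4,suppress=True)
s0=cv2.imread("pics/side0.png");s3=cv2.imread("pics/s3.png");t0=cv2.imread("pics/top0.png")
def ell(im,roi,th,nm,z,n):
    x0,y0,x1,y1=roi;g=cv2.resize(im[y0:y1,x0:x1].min(2),None,fx=8,fy=8,interpolation=2)
    m=cv2.morphologyEx((g>th).astype(np.uint8)*255,cv2.MORPH_CLOSE,np.ones((17,17)))
    c=max(cv2.findContours(m,0,1)[0],key=cv2.contourArea);h=cv2.convexHull(c);e=cv2.fitEllipse(h)
    p=(np.array(e[0])+.5)/8-.5+[x0,y0];print(nm,th,p,np.array(e[1])/8,onz(n,p,z))
for th in(125,140,150):
    ell(s0,(247,112,274,136),th,"stud side0",.091,"side")
    ell(t0,(362,147,386,172),th,"stud top",.091,"top")
    ell(s3,(250,93,268,105),th,"collar side",.0,"side")
print(s3[95:112:1,258].tolist())
print(s0[112:136,262].min(1),s0[124,247:276].min(1))
```

```text
stud side0 125 [259.1179 119.5922] [17.9194 30.8142] [ 0.5163 -0.2669  0.091 ]
stud top 125 [372.2045 154.0105] [ 5.9823 14.5154] [ 0.5226 -0.2367  0.091 ]
collar side 125 [256.2886 100.0507] [ 9.0092 19.0545] [ 0.6027 -0.652   0.    ]
stud side0 140 [260.1162 119.1421] [13.2596 29.9593] [ 0.5139 -0.2706  0.091 ]Traceback (most recent call last):
  File "<stdin>", line 11, in <module>
  File "<stdin>", line 7, in ell
ValueError: max() iterable argument is empty
```

>>> {"op": "move_arm", "data": {
  "targets": [
    {"dx": -0.01,"dy": -0.04,"dz": -0.2,"rx": 0.003,"ry": 0.003,"rz": 0.003},
    {"dx": 0,"dy": 0,"dz": -0.3,"rx": 0,"ry": 0,"rz": 0},
    {"dx": 0,"dy": 0,"dz": -0.3,"rx": 0,"ry": 0,"rz": 0},
    {"dx": 0,"dy": 0,"dz": -0.3,"rx": 0,"ry": 0,"rz": 0},
    {"dx": 0,"dy": 0,"dz": -0.3,"rx": 0,"ry": 0,"rz": 0},
    {"dx": 0,"dy": 0,"dz": -0.2,"rx": 0,"ry": 0,"rz": 0},
    {"dx": 0,"dy": 0,"dz": -0.16,"rx": 0,"ry": 0,"rz": 0},
    {"dx": 0,"dy": 0,"dz": 0,"rx": 0,"ry": 0,"rz": 0},
    {"dx": 0,"dy": 0,"dz": 0,"rx": 0,"ry": 0,"rz": 0},
    {"dx": 0,"dy": 0,"dz": 0,"rx": 0,"ry": 0,"rz": 0}
  ]
}}

```text
t: 16.6
tcp_pos: [0.5252, -0.2373, 0.149]
tool_rot: [0.858, 0.12, 0.495, -0.069]
force: [-0.0, -0.2, -2.2]
finger_gap: 0.156
gripper_force: 58.6
```

Run:
```python
from h import *
rem(16,60,(.5251,-.2363,.119))
im=cams.snapshot("side")[...,::-1];cv2.imwrite("pics/s4.png",im)
s0=cv2.imread("pics/side0.png")
up=lambda a:cv2.resize(a[85:140,238:286],None,fx=8,fy=8,interpolation=2)
cv2.imwrite("pics/s4c.png",np.hstack([up(im),up(s0)]))
```

```text
rot units [0.003 0.001 0.002] shift units [-0.01  0.04 -1.2 ] q [-1.11  0.75  2.11  1.59  1.02 -1.24] tcp [ 0.5252 -0.2373  0.149 ] F [-0.  -0.2 -2.2]
```

View pics/s4c.png

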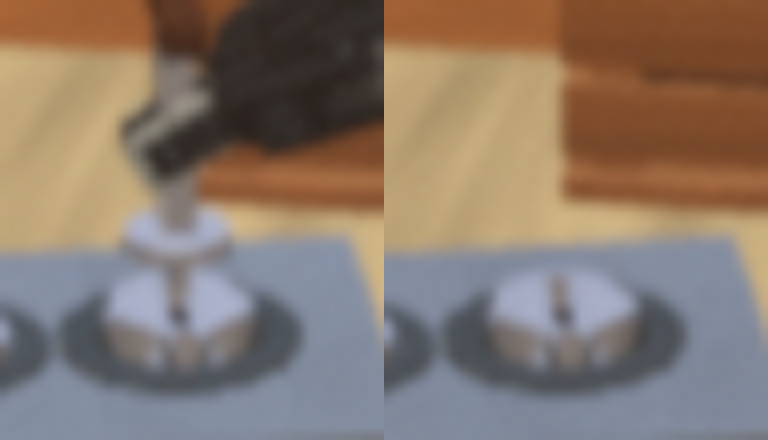

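Blade and slot line up in x, both at about column 177 in the crop. Next I'll check the collar and head rows numerically.

Run:
```python
from h import *
np.set_printoptions(precision=4,suppress=True)
s=sensors.sense();z=Ro.from_quat(s["tool_rot"]).apply([0,0,1]);G=s["tcp_pos"]-.0187*z;O=G-[0,0,.057]
def proj(n,P):
    m=cams.camera_model(n);c=np.array(m["extrinsics"])@np.r_[P,1];return np.array([m["fx"]*c[0]/c[2]+m["cx"],m["fy"]*c[1]/c[2]+m["cy"]])
C=lambda P:(proj("side",P)-[238,85]+.5)*8-.5
print("O",O,"collar top",C(O+[0,0,.022]),"tip",C(O))
a=np.radians(np.arange(0,360,10));cir=lambda c,r:np.array([C(c+[r*np.cos(t),r*np.sin(t),0]) for t in a])
e=cir(O+[0,0,.022],.02);print("collar ell",e.min(0),e.max(0))
for y in(-.2408,-.245,-.25):
    S=np.array([.5095,y,.091]);e=cir(S,.028);print(y,C(S),"head",e.min(0),e.max(0),"ring",*[f(0) for f in(cir(S-[0,0,.012],.031).min,cir(S-[0,0,.012],.031).max)])
u=lambda x,y:((np.array([x,y])+.5)/8-.5+[238,85])
for p in[(178.5,298),(180,300)]: print(onz("side",u(*p),.091))
# latched stud / cover corners check in side0
```

```text
O [ 0.5097 -0.2417  0.1014] collar top [176.0895 227.8915] tip [176.9128 283.4634]
collar ell [121.8854 206.2923] [230.3266 250.1653]
-0.2408 [177.2799 310.2553] head [102.7064 278.9979] [251.9158 342.8639] ring [ 95.6994 304.6971] [259.8079 376.3165]
-0.245 [179.3479 305.5408] head [105.005  274.4758] [253.7529 337.9444] ring [ 98.0045 300.1365] [261.6086 371.3132]
-0.25 [181.7932 299.9663] head [107.7229 269.1281] [255.9251 332.1284] ring [100.7301 294.7429] [263.7379 365.3978]
[ 0.5111 -0.2515  0.091 ]
[ 0.5102 -0.2499  0.091 ]
```

The side view fits the key exactly, and puts the stud about 5 mm further in -y than the top view did. Shifting that way and lowering until the blade enters.

>>> {"op": "move_arm", "data": {
  "targets": [
    {"dx": 0.01,"dy": -0.1,"dz": 0,"rx": 0,"ry": 0,"rz": 0},
    {"dx": 0,"dy": -0.1,"dz": 0,"rx": 0,"ry": 0,"rz": 0},
    {"dx": 0,"dy": 0,"dz": -0.1,"rx": 0,"ry": 0,"rz": 0},
    {"dx": 0,"dy": 0,"dz": -0.1,"rx": 0,"ry": 0,"rz": 0},
    {"dx": 0,"dy": 0,"dz": -0.1,"rx": 0,"ry": 0,"rz": 0},
    {"dx": 0,"dy": 0,"dz": -0.1,"rx": 0,"ry": 0,"rz": 0},
    {"dx": 0,"dy": 0,"dz": -0.1,"rx": 0,"ry": 0,"rz": 0},
    {"dx": 0,"dy": 0,"dz": -0.08,"rx": 0,"ry": 0,"rz": 0},
    {"dx": 0,"dy": 0,"dz": 0,"rx": 0,"ry": 0,"rz": 0},
    {"dx": 0,"dy": 0,"dz": 0,"rx": 0,"ry": 0,"rz": 0}
  ]
}}

```text
t: 17.9
tcp_pos: [0.5255, -0.2422, 0.1343]
tool_rot: [0.858, 0.12, 0.495, -0.069]
force: [0.6, -0.4, -2.2]
finger_gap: 0.152
gripper_force: 58.6
```

No contact force with the tip below the head face, so the blade is in the slot. Going on down.

>>> {"op": "move_arm", "data": {
  "targets": [
    {"dx": 0,"dy": 0,"dz": -0.06,"rx": 0,"ry": 0,"rz": 0},
    {"dx": 0,"dy": 0,"dz": -0.06,"rx": 0,"ry": 0,"rz": 0},
    {"dx": 0,"dy": 0,"dz": -0.06,"rx": 0,"ry": 0,"rz": 0},
    {"dx": 0,"dy": 0,"dz": -0.06,"rx": 0,"ry": 0,"rz": 0},
    {"dx": 0,"dy": 0,"dz": -0.06,"rx": 0,"ry": 0,"rz": 0},
    {"dx": 0,"dy": 0,"dz": -0.04,"rx": 0,"ry": 0,"rz": 0},
    {"dx": 0,"dy": 0,"dz": 0,"rx": 0,"ry": 0,"rz": 0},
    {"dx": 0,"dy": 0,"dz": 0,"rx": 0,"ry": 0,"rz": 0},
    {"dx": 0,"dy": 0,"dz": 0,"rx": 0,"ry": 0,"rz": 0},
    {"dx": 0,"dy": 0,"dz": 0,"rx": 0,"ry": 0,"rz": 0}
  ]
}}

```text
t: 19.15
tcp_pos: [0.5256, -0.2423, 0.126]
tool_rot: [0.858, 0.12, 0.495, -0.069]
force: [-1.1, 0.7, 1.8]
finger_gap: 0.152
gripper_force: 58.9
```

>>> {"op": "move_arm", "data": {
  "targets": [
    {"dx": 0,"dy": 0,"dz": -0.04,"rx": 0,"ry": 0,"rz": 0},
    {"dx": 0,"dy": 0,"dz": -0.04,"rx": 0,"ry": 0,"rz": 0},
    {"dx": 0,"dy": 0,"dz": -0.02,"rx": 0,"ry": 0,"rz": 0},
    {"dx": 0,"dy": 0,"dz": 0,"rx": 0,"ry": 0,"rz": 0},
    {"dx": 0,"dy": 0,"dz": 0,"rx": 0,"ry": 0,"rz": 0},
    {"dx": 0,"dy": 0,"dz": 0,"rx": 0,"ry": 0,"rz": 0},
    {"dx": 0,"dy": 0,"dz": 0,"rx": 0,"ry": 0,"rz": 0},
    {"dx": 0,"dy": 0,"dz": 0,"rx": 0,"ry": 0,"rz": 0},
    {"dx": 0,"dy": 0,"dz": 0,"rx": 0,"ry": 0,"rz": 0},
    {"dx": 0,"dy": 0,"dz": 0,"rx": 0,"ry": 0,"rz": 0}
  ]
}}

```text
t: 20.4
tcp_pos: [0.5255, -0.2423, 0.1233]
tool_rot: [0.858, 0.12, 0.495, -0.069]
force: [0.5, -0.2, 2.0]
finger_gap: 0.152
gripper_force: 58.9
```

Run:
```python
from h import *
rem(16,60,(.5251,-.2363,.119))
im=cams.snapshot("side")[...,::-1];cv2.imwrite("pics/s5.png",im)
g=im[95:125,250:270].astype(int)
up=lambda a:cv2.resize(a[85:140,238:286],None,fx=8,fy=8,interpolation=2)
u=up(im).astype(int);print("column through collar/head, min ch, left of slot col 150:",u[180:340:4,135].min(1).tolist());print(u[180:340:4,120].min(1).tolist())
```

```text
rot units [0.002 0.001 0.002] shift units [-0.02  0.24 -0.17] q [-1.11  0.81  2.1   1.62  1.02 -1.31] tcp [ 0.5255 -0.2423  0.1233] F [ 0.5 -0.2  2. ]
column through collar/head, min ch, left of slot col 150: [92, 76, 70, 77, 92, 103, 113, 115, 115, 116, 117, 117, 119, 122, 127, 133, 140, 146, 142, 136, 134, 135, 140, 145, 151, 156, 159, 160, 157, 151, 143, 136, 131, 135, 142, 148, 152, 151, 145, 133]
[120, 115, 112, 111, 113, 118, 123, 124, 125, 125, 126, 127, 128, 129, 132, 136, 142, 148, 149, 139, 131, 129, 129, 129, 130, 131, 133, 135, 139, 145, 152, 156, 160, 162, 161, 159, 150, 140, 126, 118]
```

The blade is seated in the slot: the tip is about 15 mm below the head face and carries about 4 N. Letting go and backing off along the tool axis.

>>> {"op": "move_arm", "data": {
  "targets": [
    {"dx": 0,"dy": 0,"dz": 0,"rx": 0,"ry": 0,"rz": 0},
    {"dx": 0,"dy": 0,"dz": 0,"rx": 0,"ry": 0,"rz": 0},
    {"dx": 0,"dy": 0,"dz": 0,"rx": 0,"ry": 0,"rz": 0},
    {"dx": 0,"dy": 0,"dz": 0,"rx": 0,"ry": 0,"rz": 0},
    {"dx": 0,"dy": 0,"dz": 0,"rx": 0,"ry": 0,"rz": 0},
    {"dx": 0,"dy": 0,"dz": 0,"rx": 0,"ry": 0,"rz": 0},
    {"dx": 0,"dy": 0,"dz": 0,"rx": 0,"ry": 0,"rz": 0},
    {"dx": 0,"dy": 0,"dz": 0,"rx": 0,"ry": 0,"rz": 0},
    {"dx": 0,"dy": 0,"dz": 0,"rx": 0,"ry": 0,"rz": 0},
    {"dx": 0,"dy": 0,"dz": 0,"rx": 0,"ry": 0,"rz": 0}
  ],
  "claw": 55
}}

```text
t: 21.7
tcp_pos: [0.5254, -0.2422, 0.1233]
tool_rot: [0.858, 0.12, 0.495, -0.069]
force: [-0.3, 0.1, 0.4]
finger_gap: 0.547
gripper_force: 0.0
```

>>> {"op": "move_arm", "data": {
  "targets": [
    {"dx": -0.16,"dy": -0.05,"dz": 0.1,"rx": 0,"ry": 0,"rz": 0},
    {"dx": -0.33,"dy": -0.1,"dz": 0.2,"rx": 0,"ry": 0,"rz": 0},
    {"dx": -0.42,"dy": -0.12,"dz": 0.25,"rx": 0,"ry": 0,"rz": 0},
    {"dx": -0.42,"dy": -0.12,"dz": 0.25,"rx": 0,"ry": 0,"rz": 0},
    {"dx": -0.42,"dy": -0.12,"dz": 0.25,"rx": 0,"ry": 0,"rz": 0},
    {"dx": -0.42,"dy": -0.12,"dz": 0.25,"rx": 0,"ry": 0,"rz": 0},
    {"dx": -0.42,"dy": -0.12,"dz": 0.25,"rx": 0,"ry": 0,"rz": 0},
    {"dx": -0.42,"dy": -0.12,"dz": 0.25,"rx": 0,"ry": 0,"rz": 0},
    {"dx": -0.33,"dy": -0.1,"dz": 0.4,"rx": 0,"ry": 0,"rz": 0},
    {"dx": -0.1,"dy": 0,"dz": 0.6,"rx": 0,"ry": 0,"rz": 0}
  ]
}}

```text
t: 22.95
tcp_pos: [0.4388, -0.2669, 0.1938]
tool_rot: [0.858, 0.12, 0.495, -0.069]
force: [0.2, 0.6, -0.8]
finger_gap: 0.551
gripper_force: 0.0
```

Run:
```python
from h import *
rem(106,0,(.51,-.247,.26)); rem(16,0,(.51,-.247,.26))
im=cams.snapshot("side")[...,::-1];cv2.imwrite("pics/s6.png",im)
t=cams.snapshot("top")[...,::-1];cv2.imwrite("pics/t6.png",t)
cv2.imwrite("pics/st6.png",np.hstack([cv2.resize(im[70:140,225:305],None,fx=5,fy=5,interpolation=2),cv2.resize(t[120:190,345:425],None,fx=5,fy=5,interpolation=2)]))
```

```text
rot units [-1.925  1.07   2.701] shift units [2.85 0.8  2.65] q [-1.34  0.63  2.17  1.33  1.1  -1.18] tcp [ 0.4388 -0.2669  0.1938] F [ 0.2  0.6 -0.8]
rot units [-0.549  1.923  0.003] shift units [2.85 0.8  2.65] q [-1.34  0.63  2.17  1.33  1.1  -1.18] tcp [ 0.4388 -0.2669  0.1938] F [ 0.2  0.6 -0.8]
```

View pics/st6.png

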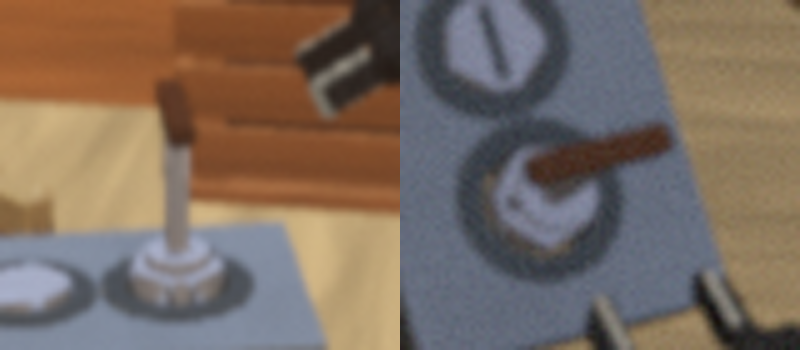

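The key stands upright and seated in the slot: in the side crop the shank is at (178,190) and the collar rests on the head at (178,265). The hand is off it. Now I'll rise, point the tool down and yaw it to 106°.

>>> {"op": "move_arm", "data": {
  "targets": [
    {"dx": 0,"dy": 0,"dz": 0.6,"rx": 0,"ry": 0,"rz": 0},
    {"dx": 0,"dy": 0,"dz": 0.7,"rx": -0.06,"ry": 0.21,"rz": 0},
    {"dx": 0,"dy": 0,"dz": 0.7,"rx": -0.06,"ry": 0.21,"rz": 0},
    {"dx": 0,"dy": 0,"dz": 0.7,"rx": -0.06,"ry": 0.21,"rz": 0},
    {"dx": 0,"dy": 0,"dz": 0,"rx": -0.06,"ry": 0.21,"rz": 0},
    {"dx": 0,"dy": 0,"dz": 0,"rx": -0.06,"ry": 0.21,"rz": 0},
    {"dx": 0,"dy": 0,"dz": 0,"rx": -0.06,"ry": 0.21,"rz": 0},
    {"dx": 0,"dy": 0,"dz": 0,"rx": -0.06,"ry": 0.21,"rz": 0},
    {"dx": 0,"dy": 0,"dz": 0,"rx": -0.06,"ry": 0.21,"rz": 0},
    {"dx": 0,"dy": 0,"dz": 0,"rx": -0.06,"ry": 0.21,"rz": 0}
  ]
}}

```text
t: 24.3
tcp_pos: [0.4391, -0.2661, 0.2607]
tool_rot: [0.99, 0.139, 0.007, -0.001]
force: [0.7, -0.8, 0.3]
finger_gap: 0.551
gripper_force: 0.0
```

Run:
```python
from h import *
rem(106,0,(.51,-.247,.26))
p=(384.4,150.3);print(onz("top",p,.188)-[0,.0045,0])
t=cv2.imread("pics/t6.png").astype(int);b,g,r=t[...,0],t[...,1],t[...,2]
bb=blobs(t,(r-b>25)&(t.sum(2)<270),(366,140,405,162))[:2];print(bb,onz("top",bb[0][0],.188))
s=cv2.imread("pics/s6.png").astype(int);print(s[88:96,256:266].sum(2))
```

```text
rot units [-0.025  0.015  3.   ] shift units [ 2.84  0.76 -0.03] q [-0.77  0.34  1.68  0.01  1.12  0.52] tcp [ 0.4391 -0.2661  0.2607] F [ 0.7 -0.8  0.3]
[ 0.50954534 -0.24709336  0.188     ]
[((384.47064208984375, 150.38235473632812), (4.850712299346924, 27.406526565551758), 75.96376037597656, 97.0)] [ 0.50933614 -0.24276984  0.188     ]
[[218 193 187 190 191 201 223 241 246 246]
 [219 186 185 190 189 195 212 234 241 241]
 [247 184 184 191 190 192 211 226 232 235]
 [316 208 181 189 191 194 202 216 228 233]
 [379 244 188 189 188 188 195 212 234 240]
 [409 271 192 184 189 189 196 220 248 259]
 [417 296 192 181 186 184 191 224 267 279]
 [429 325 202 171 171 173 178 205 253 285]]
```

>>> {"op": "move_arm", "data": {
  "targets": [
    {"dx": 0.2,"dy": 0.08,"dz": 0,"rx": -0.025,"ry": 0.015,"rz": 0.3},
    {"dx": 0.33,"dy": 0.08,"dz": 0,"rx": 0,"ry": 0,"rz": 0.3},
    {"dx": 0.33,"dy": 0.08,"dz": 0,"rx": 0,"ry": 0,"rz": 0.3},
    {"dx": 0.33,"dy": 0.08,"dz": 0,"rx": 0,"ry": 0,"rz": 0.3},
    {"dx": 0.33,"dy": 0.08,"dz": 0,"rx": 0,"ry": 0,"rz": 0.3},
    {"dx": 0.33,"dy": 0.08,"dz": 0,"rx": 0,"ry": 0,"rz": 0.3},
    {"dx": 0.33,"dy": 0.08,"dz": 0,"rx": 0,"ry": 0,"rz": 0.3},
    {"dx": 0.33,"dy": 0.08,"dz": 0,"rx": 0,"ry": 0,"rz": 0.3},
    {"dx": 0.2,"dy": 0.08,"dz": 0,"rx": 0,"ry": 0,"rz": 0.3},
    {"dx": 0.12,"dy": 0.04,"dz": 0,"rx": 0,"ry": 0,"rz": 0.3}
  ]
}}

```text
t: 25.55
tcp_pos: [0.5099, -0.2469, 0.26]
tool_rot: [0.599, 0.8, 0.006, -0.0]
force: [-0.2, -0.2, 1.3]
finger_gap: 0.548
gripper_force: 0.0
```

Run:
```python
from h import *
rem(106,0,(.5095,-.247,.165))
```

```text
rot units [-0.019  0.012 -0.011] shift units [-0.02 -0.01 -3.8 ] q [-0.65  0.42  1.55  0.01  1.18 -0.94] tcp [ 0.5099 -0.2469  0.26  ] F [-0.2 -0.2  1.3]
```

>>> {"op": "move_arm", "data": {
  "targets": [
    {"dx": -0.02,"dy": -0.01,"dz": -0.3,"rx": -0.019,"ry": 0.012,"rz": -0.01},
    {"dx": 0,"dy": 0,"dz": -0.5,"rx": 0,"ry": 0,"rz": 0},
    {"dx": 0,"dy": 0,"dz": -0.5,"rx": 0,"ry": 0,"rz": 0},
    {"dx": 0,"dy": 0,"dz": -0.5,"rx": 0,"ry": 0,"rz": 0},
    {"dx": 0,"dy": 0,"dz": -0.5,"rx": 0,"ry": 0,"rz": 0},
    {"dx": 0,"dy": 0,"dz": -0.5,"rx": 0,"ry": 0,"rz": 0},
    {"dx": 0,"dy": 0,"dz": -0.5,"rx": 0,"ry": 0,"rz": 0},
    {"dx": 0,"dy": 0,"dz": -0.3,"rx": 0,"ry": 0,"rz": 0},
    {"dx": 0,"dy": 0,"dz": -0.2,"rx": 0,"ry": 0,"rz": 0},
    {"dx": 0,"dy": 0,"dz": 0,"rx": 0,"ry": 0,"rz": 0}
  ]
}}

```text
t: 26.8
tcp_pos: [0.5097, -0.2477, 0.1655]
tool_rot: [0.604, 0.797, 0.0, 0.001]
force: [-0.1, -0.3, -0.0]
finger_gap: 0.549
gripper_force: 0.0
```

>>> {"op": "move_arm", "data": {
  "targets": [
    {"dx": 0,"dy": 0,"dz": 0,"rx": 0,"ry": 0,"rz": 0},
    {"dx": 0,"dy": 0,"dz": 0,"rx": 0,"ry": 0,"rz": 0},
    {"dx": 0,"dy": 0,"dz": 0,"rx": 0,"ry": 0,"rz": 0},
    {"dx": 0,"dy": 0,"dz": 0,"rx": 0,"ry": 0,"rz": 0},
    {"dx": 0,"dy": 0,"dz": 0,"rx": 0,"ry": 0,"rz": 0},
    {"dx": 0,"dy": 0,"dz": 0,"rx": 0,"ry": 0,"rz": 0},
    {"dx": 0,"dy": 0,"dz": 0,"rx": 0,"ry": 0,"rz": 0},
    {"dx": 0,"dy": 0,"dz": 0,"rx": 0,"ry": 0,"rz": 0},
    {"dx": 0,"dy": 0,"dz": 0,"rx": 0,"ry": 0,"rz": 0},
    {"dx": 0,"dy": 0,"dz": 0,"rx": 0,"ry": 0,"rz": 0}
  ],
  "claw": 0,
  "newtons": 60
}}

```text
t: 28.05
tcp_pos: [0.5099, -0.2479, 0.1658]
tool_rot: [0.604, 0.797, 0.0, 0.001]
force: [1.4, -0.4, 1.7]
finger_gap: 0.176
gripper_force: 61.4
```

>>> {"op": "move_arm", "data": {
  "targets": [
    {"dx": 0,"dy": 0,"dz": -0.08,"rx": 0,"ry": 0,"rz": 0},
    {"dx": 0,"dy": 0,"dz": -0.08,"rx": 0,"ry": 0,"rz": 0},
    {"dx": 0,"dy": 0,"dz": -0.08,"rx": 0,"ry": 0,"rz": 0},
    {"dx": 0,"dy": 0,"dz": -0.08,"rx": 0,"ry": 0,"rz": 0},
    {"dx": 0,"dy": 0,"dz": -0.08,"rx": 0,"ry": 0,"rz": 0},
    {"dx": 0,"dy": 0,"dz": -0.08,"rx": 0,"ry": 0,"rz": 0},
    {"dx": 0,"dy": 0,"dz": -0.05,"rx": 0,"ry": 0,"rz": 0},
    {"dx": 0,"dy": 0,"dz": 0,"rx": 0,"ry": 0,"rz": 0},
    {"dx": 0,"dy": 0,"dz": 0,"rx": 0,"ry": 0,"rz": 0},
    {"dx": 0,"dy": 0,"dz": 0,"rx": 0,"ry": 0,"rz": 0}
  ]
}}

```text
t: 29.3
tcp_pos: [0.51, -0.2479, 0.1529]
tool_rot: [0.604, 0.797, 0.0, 0.002]
force: [2.4, 0.2, 5.6]
finger_gap: 0.174
gripper_force: 62.1
```

>>> {"op": "move_arm", "data": {
  "targets": [
    {"dx": 0,"dy": 0,"dz": -0.04,"rx": 0,"ry": 0,"rz": 0},
    {"dx": 0,"dy": 0,"dz": -0.04,"rx": 0,"ry": 0,"rz": 0},
    {"dx": 0,"dy": 0,"dz": -0.04,"rx": 0,"ry": 0,"rz": 0},
    {"dx": 0,"dy": 0,"dz": 0,"rx": 0,"ry": 0,"rz": 0},
    {"dx": 0,"dy": 0,"dz": 0,"rx": 0,"ry": 0,"rz": 0},
    {"dx": 0,"dy": 0,"dz": 0,"rx": 0,"ry": 0,"rz": 0},
    {"dx": 0,"dy": 0,"dz": 0,"rx": 0,"ry": 0,"rz": 0},
    {"dx": 0,"dy": 0,"dz": 0,"rx": 0,"ry": 0,"rz": 0},
    {"dx": 0,"dy": 0,"dz": 0,"rx": 0,"ry": 0,"rz": 0},
    {"dx": 0,"dy": 0,"dz": 0,"rx": 0,"ry": 0,"rz": 0}
  ]
}}

```text
t: 30.55
tcp_pos: [0.5102, -0.2481, 0.1512]
tool_rot: [0.604, 0.797, -0.0, 0.002]
force: [0.3, 1.4, 13.8]
finger_gap: 0.175
gripper_force: 63.1
```

Run:
```python
from h import *
rem(106,0,(.5095,-.247,.15));s=sensors.sense();print(s["ft_torque"])
```

```text
rot units [0.005 0.006 0.01 ] shift units [-0.03  0.04 -0.05] q [-0.65  0.55  1.66 -0.    0.92 -0.92] tcp [ 0.5102 -0.2481  0.1512] F [ 0.3  1.4 13.8]
[0.26048193 0.05349621 0.0016054 ]
```

At the stop with 14 N. Turning clockwise.

>>> {"op": "move_arm", "data": {
  "targets": [
    {"dx": 0,"dy": 0,"dz": 0,"rx": 0,"ry": 0,"rz": -0.15},
    {"dx": 0,"dy": 0,"dz": 0,"rx": 0,"ry": 0,"rz": -0.2},
    {"dx": 0,"dy": 0,"dz": 0,"rx": 0,"ry": 0,"rz": -0.2},
    {"dx": 0,"dy": 0,"dz": 0,"rx": 0,"ry": 0,"rz": -0.2},
    {"dx": 0,"dy": 0,"dz": 0,"rx": 0,"ry": 0,"rz": -0.2},
    {"dx": 0,"dy": 0,"dz": 0,"rx": 0,"ry": 0,"rz": -0.2},
    {"dx": 0,"dy": 0,"dz": 0,"rx": 0,"ry": 0,"rz": -0.2},
    {"dx": 0,"dy": 0,"dz": 0,"rx": 0,"ry": 0,"rz": -0.2},
    {"dx": 0,"dy": 0,"dz": 0,"rx": 0,"ry": 0,"rz": -0.2},
    {"dx": 0,"dy": 0,"dz": 0,"rx": 0,"ry": 0,"rz": -0.2}
  ]
}}

```text
t: 31.8
tcp_pos: [0.5083, -0.2468, 0.1512]
tool_rot: [0.917, 0.399, -0.002, -0.0]
force: [-3.2, 2.2, 17.0]
finger_gap: 0.175
gripper_force: 63.6
```

Run:
```python
from h import *
rem(16,0,(.5095,-.247,.15));s=sensors.sense();print(s["ft_torque"])
```

```text
rot units [-0.    -0.006 -1.035] shift units [ 0.05 -0.01 -0.05] q [-0.65  0.55  1.66 -0.    0.93  0.1 ] tcp [ 0.5083 -0.2468  0.1512] F [-3.2  2.2 17. ]
[0.67505782 0.67591977 0.05859805]
```

>>> {"op": "move_arm", "data": {
  "targets": [
    {"dx": 0,"dy": 0,"dz": 0,"rx": 0,"ry": 0,"rz": -0.2},
    {"dx": 0,"dy": 0,"dz": 0,"rx": 0,"ry": 0,"rz": -0.2},
    {"dx": 0,"dy": 0,"dz": 0,"rx": 0,"ry": 0,"rz": -0.2},
    {"dx": 0,"dy": 0,"dz": 0,"rx": 0,"ry": 0,"rz": -0.2},
    {"dx": 0,"dy": 0,"dz": 0,"rx": 0,"ry": 0,"rz": -0.15},
    {"dx": 0,"dy": 0,"dz": 0,"rx": 0,"ry": 0,"rz": -0.1},
    {"dx": 0,"dy": 0,"dz": 0,"rx": 0,"ry": 0,"rz": -0.08},
    {"dx": 0,"dy": 0,"dz": 0,"rx": 0,"ry": 0,"rz": -0.08},
    {"dx": 0,"dy": 0,"dz": 0,"rx": 0,"ry": 0,"rz": 0},
    {"dx": 0,"dy": 0,"dz": 0,"rx": 0,"ry": 0,"rz": 0}
  ]
}}

```text
t: 33.05
tcp_pos: [0.5084, -0.246, 0.1512]
tool_rot: [0.995, 0.095, -0.002, -0.001]
force: [-1.5, 4.2, 17.4]
finger_gap: 0.172
gripper_force: 63.7
```

Run:
```python
from h import *
rem(16,0,(.5095,-.247,.15));s=sensors.sense();print(s["ft_torque"])
```

```text
rot units [-0.002 -0.008  0.17 ] shift units [ 0.05 -0.04 -0.05] q [-0.65  0.55  1.66 -0.    0.93  0.73] tcp [ 0.5084 -0.246   0.1512] F [-1.5  4.2 17.4]
[0.96123799 0.50477404 0.05978356]
```

>>> {"op": "move_arm", "data": {
  "targets": [
    {"dx": 0,"dy": 0,"dz": 0,"rx": 0,"ry": 0,"rz": -0.05},
    {"dx": 0,"dy": 0,"dz": 0,"rx": 0,"ry": 0,"rz": -0.05},
    {"dx": 0,"dy": 0,"dz": 0,"rx": 0,"ry": 0,"rz": -0.05},
    {"dx": 0,"dy": 0,"dz": 0,"rx": 0,"ry": 0,"rz": -0.05},
    {"dx": 0,"dy": 0,"dz": 0,"rx": 0,"ry": 0,"rz": 0},
    {"dx": 0,"dy": 0,"dz": 0,"rx": 0,"ry": 0,"rz": 0},
    {"dx": 0,"dy": 0,"dz": 0,"rx": 0,"ry": 0,"rz": 0},
    {"dx": 0,"dy": 0,"dz": 0,"rx": 0,"ry": 0,"rz": 0},
    {"dx": 0,"dy": 0,"dz": 0,"rx": 0,"ry": 0,"rz": 0},
    {"dx": 0,"dy": 0,"dz": 0,"rx": 0,"ry": 0,"rz": 0}
  ]
}}

```text
t: 34.3
tcp_pos: [0.5085, -0.2459, 0.1512]
tool_rot: [0.999, 0.045, -0.002, -0.0]
force: [-1.4, 4.9, 17.4]
finger_gap: 0.175
gripper_force: 64.7
```

Run:
```python
from h import *
rem(16,0,(.5095,-.247,.15));s=sensors.sense();print(s["ft_torque"])
```

```text
rot units [-0.    -0.009  0.362] shift units [ 0.04 -0.04 -0.05] q [-0.65  0.56  1.66 -0.    0.93  0.84] tcp [ 0.5085 -0.2459  0.1512] F [-1.4  4.9 17.4]
[1.0860463  0.40491668 0.89464293]
```

Torque has risen to 0.9 N·m, so the stud is at its stop. Letting up while holding the turn, then easing the twist.

>>> {"op": "move_arm", "data": {
  "targets": [
    {"dx": 0,"dy": 0,"dz": 0.05,"rx": 0,"ry": 0,"rz": 0},
    {"dx": 0,"dy": 0,"dz": 0.05,"rx": 0,"ry": 0,"rz": 0},
    {"dx": 0,"dy": 0,"dz": 0.05,"rx": 0,"ry": 0,"rz": 0},
    {"dx": 0,"dy": 0,"dz": 0.05,"rx": 0,"ry": 0,"rz": 0},
    {"dx": 0,"dy": 0,"dz": 0.05,"rx": 0,"ry": 0,"rz": 0},
    {"dx": 0,"dy": 0,"dz": 0.05,"rx": 0,"ry": 0,"rz": 0},
    {"dx": 0,"dy": 0,"dz": 0.04,"rx": 0,"ry": 0,"rz": 0},
    {"dx": 0,"dy": 0,"dz": 0,"rx": 0,"ry": 0,"rz": 0},
    {"dx": 0,"dy": 0,"dz": 0,"rx": 0,"ry": 0,"rz": 0},
    {"dx": 0,"dy": 0,"dz": 0,"rx": 0,"ry": 0,"rz": 0}
  ]
}}

```text
t: 35.55
tcp_pos: [0.5084, -0.2461, 0.1574]
tool_rot: [0.999, 0.043, -0.003, -0.001]
force: [-0.8, 5.7, 4.7]
finger_gap: 0.17
gripper_force: 63.3
```

Run:
```python
from h import *
rem(16,0,(.5095,-.247,.15));s=sensors.sense();print(s["ft_torque"])
```

```text
rot units [-0.002 -0.01   0.368] shift units [ 0.05 -0.04 -0.3 ] q [-0.65  0.55  1.65 -0.    0.95  0.84] tcp [ 0.5084 -0.2461  0.1574] F [-0.8  5.7  4.7]
[1.15665634 0.06253883 0.92619806]
```

>>> {"op": "move_arm", "data": {
  "targets": [
    {"dx": 0,"dy": 0,"dz": 0.04,"rx": 0,"ry": 0,"rz": 0},
    {"dx": 0,"dy": 0,"dz": 0.04,"rx": 0,"ry": 0,"rz": 0},
    {"dx": 0,"dy": 0,"dz": 0,"rx": 0,"ry": 0,"rz": 0},
    {"dx": 0,"dy": 0.02,"dz": 0,"rx": 0,"ry": 0,"rz": 0.04},
    {"dx": 0,"dy": 0.02,"dz": 0,"rx": 0,"ry": 0,"rz": 0.04},
    {"dx": 0,"dy": 0,"dz": 0,"rx": 0,"ry": 0,"rz": 0.04},
    {"dx": 0,"dy": 0,"dz": 0,"rx": 0,"ry": 0,"rz": 0.04},
    {"dx": 0,"dy": 0,"dz": 0,"rx": 0,"ry": 0,"rz": 0},
    {"dx": 0,"dy": 0,"dz": 0,"rx": 0,"ry": 0,"rz": 0},
    {"dx": 0,"dy": 0,"dz": 0,"rx": 0,"ry": 0,"rz": 0}
  ]
}}

```text
t: 36.8
tcp_pos: [0.509, -0.2463, 0.1601]
tool_rot: [0.996, 0.084, -0.001, 0.0]
force: [-2.5, 4.5, -4.2]
finger_gap: 0.174
gripper_force: 60.5
```

Run:
```python
from h import *
rem(16,0,(.5095,-.247,.15));s=sensors.sense();print(s["ft_torque"])
```

```text
rot units [ 0.001 -0.006  0.211] shift units [ 0.02 -0.03 -0.4 ] q [-0.65  0.54  1.65 -0.    0.95  0.76] tcp [ 0.509  -0.2463  0.1601] F [-2.5  4.5 -4.2]
[1.16069095 0.63704984 0.05868858]
```

The upward push is gone (−4 N is only the key's weight and friction), so the stud is caught. Setting the key down 1.5 mm and releasing.

>>> {"op": "move_arm", "data": {
  "targets": [
    {"dx": 0,"dy": 0,"dz": -0.03,"rx": 0,"ry": 0,"rz": 0},
    {"dx": 0,"dy": 0,"dz": -0.03,"rx": 0,"ry": 0,"rz": 0},
    {"dx": 0,"dy": 0,"dz": 0,"rx": 0,"ry": 0,"rz": 0},
    {"dx": 0,"dy": 0,"dz": 0,"rx": 0,"ry": 0,"rz": 0},
    {"dx": 0,"dy": 0,"dz": 0,"rx": 0,"ry": 0,"rz": 0},
    {"dx": 0,"dy": 0,"dz": 0,"rx": 0,"ry": 0,"rz": 0},
    {"dx": 0,"dy": 0,"dz": 0,"rx": 0,"ry": 0,"rz": 0},
    {"dx": 0,"dy": 0,"dz": 0,"rx": 0,"ry": 0,"rz": 0},
    {"dx": 0,"dy": 0,"dz": 0,"rx": 0,"ry": 0,"rz": 0},
    {"dx": 0,"dy": 0,"dz": 0,"rx": 0,"ry": 0,"rz": 0}
  ]
}}

```text
t: 38.05
tcp_pos: [0.5093, -0.2464, 0.1594]
tool_rot: [0.996, 0.084, -0.001, 0.0]
force: [-1.7, 6.3, -0.3]
finger_gap: 0.172
gripper_force: 61.2
```

>>> {"op": "move_arm", "data": {
  "targets": [
    {"dx": 0,"dy": 0,"dz": 0,"rx": 0,"ry": 0,"rz": 0},
    {"dx": 0,"dy": 0,"dz": 0,"rx": 0,"ry": 0,"rz": 0},
    {"dx": 0,"dy": 0,"dz": 0,"rx": 0,"ry": 0,"rz": 0},
    {"dx": 0,"dy": 0,"dz": 0,"rx": 0,"ry": 0,"rz": 0},
    {"dx": 0,"dy": 0,"dz": 0,"rx": 0,"ry": 0,"rz": 0},
    {"dx": 0,"dy": 0,"dz": 0,"rx": 0,"ry": 0,"rz": 0},
    {"dx": 0,"dy": 0,"dz": 0,"rx": 0,"ry": 0,"rz": 0},
    {"dx": 0,"dy": 0,"dz": 0,"rx": 0,"ry": 0,"rz": 0},
    {"dx": 0,"dy": 0,"dz": 0,"rx": 0,"ry": 0,"rz": 0},
    {"dx": 0,"dy": 0,"dz": 0,"rx": 0,"ry": 0,"rz": 0}
  ],
  "claw": 60
}}

```text
t: 39.3
tcp_pos: [0.5097, -0.2467, 0.1585]
tool_rot: [0.996, 0.085, -0.001, 0.001]
force: [0.5, 0.0, -0.4]
finger_gap: 0.602
gripper_force: 0.0
```

>>> {"op": "move_arm", "data": {
  "targets": [
    {"dx": 0,"dy": 0,"dz": 0.2,"rx": 0,"ry": 0,"rz": 0},
    {"dx": 0,"dy": 0,"dz": 0.3,"rx": 0,"ry": 0,"rz": 0},
    {"dx": 0,"dy": 0,"dz": 0.5,"rx": 0,"ry": 0,"rz": 0},
    {"dx": 0,"dy": 0,"dz": 0.6,"rx": 0,"ry": 0,"rz": 0},
    {"dx": 0,"dy": 0,"dz": 0.6,"rx": 0,"ry": 0,"rz": 0},
    {"dx": 0,"dy": 0,"dz": 0.6,"rx": 0,"ry": 0,"rz": 0},
    {"dx": -0.4,"dy": 0,"dz": 0.5,"rx": 0,"ry": 0,"rz": 0},
    {"dx": -0.5,"dy": 0,"dz": 0.3,"rx": 0,"ry": 0,"rz": 0},
    {"dx": -0.4,"dy": 0,"dz": 0,"rx": 0,"ry": 0,"rz": 0},
    {"dx": 0,"dy": 0,"dz": 0,"rx": 0,"ry": 0,"rz": 0}
  ]
}}

```text
t: 40.55
tcp_pos: [0.4758, -0.2464, 0.2482]
tool_rot: [0.996, 0.084, -0.001, 0.0]
force: [-0.2, 0.4, 0.4]
finger_gap: 0.603
gripper_force: 0.0
```

Run:
```python
from h import *
rem(16,0,(.5095,-.247,.15))
im=cams.snapshot("side")[...,::-1];cv2.imwrite("pics/s9.png",im);t=cams.snapshot("top")[...,::-1];cv2.imwrite("pics/t9.png",t)
def proj(n,P):
    m=cams.camera_model(n);c=np.array(m["extrinsics"])@np.r_[P,1];return np.array([m["fx"]*c[0]/c[2]+m["cx"],m["fy"]*c[1]/c[2]+m["cy"]]).round(1)
for n,a in(("side",im),("top",t)):
    for z in(.175,.183): print(n,z,proj(n,[.5095,-.247,z]))
s=im.astype(int);b,r=s[...,0],s[...,2]
for q in blobs(s,(r-b>20)&(s.sum(2)<230),(235,75,285,112))[:3]: print("side bar",q)
tt=t.astype(int);b,r=tt[...,0],tt[...,2]
for q in blobs(tt,(r-b>25)&(tt.sum(2)<270),(360,125,410,175))[:3]: print("top bar",q,onz("top",q[0],.18))
s0=cv2.imread("pics/side0.png").astype(int);t0=cv2.imread("pics/top0.png").astype(int)
for x in(s0,s): print("mug",blobs(x,(x[...,0]-x[...,2]>35),(248,150,295,205))[0])
```

```text
rot units [ 0.001 -0.005  0.212] shift units [ 1.35 -0.02 -3.93] q [-0.69  0.39  1.63 -0.    1.12  0.72] tcp [ 0.4758 -0.2464  0.2482] F [-0.2  0.4  0.4]
side 0.175 [259.7  95.4]
side 0.183 [259.7  92.7]
top 0.175 [384.7 151.6]
top 0.183 [385.6 150.8]
side bar ((266.0177307128906, 94.23452758789062), (35.98678207397461, 7.915761470794678), 3.814074993133545, 152.5)
side bar ((272.4896240234375, 79.73867797851562), (23.195478439331055, 4.474034309387207), 2.4895527362823486, 36.5)
mug ((271.5, 165.0), (18.0, 31.0), 90.0, 442.0)
mug ((271.5, 165.0), (18.0, 31.0), 90.0, 445.0)
```

>>> {"op": "move_arm", "data": {
  "targets": [
    {"dx": -0.5,"dy": -0.5,"dz": 0.2,"rx": 0,"ry": 0,"rz": 0},
    {"dx": -0.5,"dy": -0.7,"dz": 0.2,"rx": 0,"ry": 0,"rz": 0},
    {"dx": -0.5,"dy": -0.7,"dz": 0,"rx": 0,"ry": 0,"rz": 0},
    {"dx": -0.5,"dy": -0.7,"dz": 0,"rx": 0,"ry": 0,"rz": 0},
    {"dx": -0.4,"dy": -0.7,"dz": 0,"rx": 0,"ry": 0,"rz": 0},
    {"dx": -0.3,"dy": -0.7,"dz": 0,"rx": 0,"ry": 0,"rz": 0},
    {"dx": -0.3,"dy": -0.7,"dz": 0,"rx": 0,"ry": 0,"rz": 0},
    {"dx": -0.3,"dy": -0.7,"dz": 0,"rx": 0,"ry": 0,"rz": 0},
    {"dx": 0,"dy": -0.4,"dz": 0,"rx": 0,"ry": 0,"rz": 0},
    {"dx": 0,"dy": 0,"dz": 0,"rx": 0,"ry": 0,"rz": 0}
  ]
}}

```text
t: 41.9
tcp_pos: [0.3948, -0.3925, 0.2584]
tool_rot: [0.996, 0.084, -0.001, 0.001]
force: [-1.1, 0.7, 0.1]
finger_gap: 0.605
gripper_force: 0.0
```

Run:
```python
from h import *
im=cams.snapshot("side")[...,::-1];t=cams.snapshot("top")[...,::-1];cv2.imwrite("pics/s10.png",im);cv2.imwrite("pics/t10.png",t)
tt=t.astype(int);b,r=tt[...,0],tt[...,2]
for q in blobs(tt,(r-b>25)&(tt.sum(2)<270),(360,125,410,175))[:3]: print("top bar",q,onz("top",q[0],.18))
# collar shift: steel template from s6 matched in s10, subpixel by 8x upscaling
up=lambda a:cv2.resize(a,None,fx=8,fy=8,interpolation=cv2.INTER_CUBIC)
s6=cv2.imread("pics/s6.png")
for nm,(x0,y0,x1,y1) in{"shank/collar":(250,108,272,126),"cover corner":(225,128,250,150)}.items():
    r=cv2.matchTemplate(up(im[y0-6:y1+6,x0-6:x1+6]),up(s6[y0:y1,x0:x1]),cv2.TM_CCOEFF_NORMED)
    _,v,_,p=cv2.minMaxLoc(r);print(nm,v,(np.array(p)-48)/8)
for y in range(98,117,3): print(y,im[y,250:270].astype(int).min(1).tolist())
```

```text
shank/collar 0.8194447159767151 [0.5   0.125]
cover corner 0.9995356798171997 [0. 0.]
98 [73, 73, 72, 70, 70, 70, 73, 87, 107, 100, 95, 99, 94, 57, 38, 37, 36, 36, 37, 37]
101 [128, 125, 121, 121, 121, 123, 124, 124, 121, 118, 117, 122, 112, 70, 45, 44, 45, 44, 44, 44]
104 [124, 122, 122, 124, 124, 125, 124, 121, 118, 116, 116, 117, 107, 69, 47, 45, 46, 45, 45, 44]
107 [123, 123, 123, 126, 125, 127, 125, 125, 122, 117, 117, 115, 103, 73, 60, 59, 59, 59, 59, 60]
110 [121, 122, 124, 125, 125, 127, 127, 126, 121, 117, 116, 116, 112, 101, 97, 95, 90, 88, 86, 84]
113 [124, 126, 128, 128, 128, 127, 127, 125, 123, 117, 115, 117, 117, 120, 132, 136, 137, 137, 135, 132]
116 [149, 150, 151, 149, 149, 147, 146, 141, 130, 119, 116, 116, 120, 123, 138, 141, 139, 138, 141, 140]
```

Run:
```python
from h import *
a=cv2.imread("pics/s6.png").astype(int);b=cv2.imread("pics/s10.png").astype(int)
for c in(254,256,265):
    print(c,"s6 ",a[112:136,c].min(1).tolist());print(c,"s10",b[112:136,c].min(1).tolist())
print("bar rows s6 col259",a[78:108,259].sum(1).tolist());print("s10",b[78:108,259].sum(1).tolist());print("s10 col250",b[78:108,250].sum(1).tolist())
t=cv2.imread("pics/t10.png").astype(int);print(t[135:170:2,380:396:2].sum(2))
```

```text
254 s6  [124, 126, 128, 139, 146, 135, 143, 152, 152, 142, 136, 146, 153, 141, 119, 109, 108, 103, 94, 81, 84, 98, 116, 126]
254 s10 [127, 128, 131, 141, 149, 133, 129, 125, 115, 113, 128, 139, 139, 139, 145, 144, 126, 112, 98, 84, 85, 99, 118, 127]
256 s6  [124, 125, 127, 139, 146, 144, 157, 166, 167, 162, 145, 130, 144, 150, 137, 124, 124, 125, 115, 92, 82, 87, 108, 124]
256 s10 [128, 127, 130, 142, 146, 134, 129, 128, 132, 153, 166, 166, 157, 137, 132, 145, 144, 129, 111, 90, 82, 90, 111, 127]
265 s6  [132, 134, 140, 151, 140, 140, 152, 162, 161, 152, 134, 141, 154, 149, 129, 119, 124, 122, 103, 84, 81, 97, 115, 127]
265 s10 [135, 136, 142, 154, 141, 133, 133, 130, 139, 155, 169, 167, 151, 133, 137, 142, 131, 116, 101, 84, 81, 98, 119, 129]
bar rows s6 col259 [265, 261, 263, 273, 289, 289, 279, 252, 215, 191, 190, 190, 191, 189, 189, 184, 181, 171, 166, 169, 201, 279, 344, 368, 368, 362, 358, 362, 362, 365]
s10 [267, 265, 267, 281, 292, 294, 290, 296, 295, 292, 292, 292, 296, 301, 265, 209, 176, 162, 155, 197, 313, 382, 386, 379, 376, 376, 377, 380, 376, 378]
s10 col250 [282, 276, 278, 285, 291, 293, 295, 301, 304, 302, 310, 314, 328, 333, 297, 217, 179, 166, 157, 189, 302, 429, 495, 506, 503, 496, 492, 486, 488, 485]
[[340 353 352 328 280 234 211 193]
 [284 273 259 219 192 224 188 191]
 [164 146 185 219 221 225 217 238]
 [175 209 240 220 215 233 230 250]
 [246 234 218 230 251 270 267 258]
 [237 236 254 266 281 262 271 253]
 [244 247 285 275 277 262 267 271]
 [272 287 290 279 283 280 279 270]
 [291 294 291 290 281 288 266 273]
 [303 290 282 285 281 266 270 269]
 [309 299 290 294 287 280 270 272]
 [313 307 293 303 279 294 281 275]
 [305 315 291 294 295 277 286 277]
 [325 311 299 296 294 286 287 278]
 [308 313 304 300 305 295 288 279]
 [333 323 309 301 297 302 288 285]
 [327 327 320 316 300 305 283 281]
 [336 328 322 307 309 309 298 296]]
```

The collar has dropped about 2.7 px, which is 8 mm and matches the catch depth. The shank is vertical, the bar level and the mug unmoved. Signing off.

```bash
python3 -c "
from station import order
print(order.sign_off())"
```

```text
the job is handed in; nothing more can be done
None
```

The job is handed in: the stud was pressed, turned clockwise to its stop and is held about 8 mm down in its catch. The key stands upright in the slot with the hand off it, and the mug is unmoved; it took about 42 s, and sign-off gave no verdict.

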